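# Draw a filter candle from an outlet well with sprung tongs

### The job

Take the sprung tongs from their stand, reach down into the narrow well that holds the brown, clogged filter candle, squeeze the tongs on it and draw it out of its rubber seal. It is brittle sintered glass, so grip it firmly enough not to slip but no harder, and do not drop it: stand it upright in the empty socket of the white rack with its flange resting on the block. Then put the tongs back upright in their stand, and leave the black blanking plug, the clean candle, the bottle and the dish where they are.

Things in the scene. Friction and masses are not known exactly. Their poses are not given: they have to be found in the camera images.
- candle_center (a point): The filter candle to move, 40 g, round, z up along it: brown sintered-glass body 14 mm in diameter, 22 mm high; below it a flange 34 mm in diameter, 3 mm thick; below that a stem 10 mm in diameter, 12 mm long, foot tapered. Point on its axis half-way up the brown part, 11 mm below the top, 14 mm above the flange's underside, 26 mm above the foot.
- candle: The same candle, origin at the foot of its stem. It starts in either of the two wells, flange on the well's floor, stem held by a rubber seal: drawing it takes 3 to 6 N for the first 12 mm. A jaw that pushes on it with more than 8 N, by squeezing, pressing down or prying, cracks it.
- tongs_grip (a point): The steel tongs, like wide tweezers standing tips down: two upright leaves joined by a spring bow on top; z up, y from right leaf to left leaf (the line of squeezing). Point midway between the leaves, 100 mm above the tips, 43 mm below the bow's top, level with the black finger rests to be pressed: one outside each leaf, 16 mm wide, 6 mm high, raised 2 mm; 40 mm apart over the outside at rest.
- tongs_tip (a point): Midway between the tongs' tips, level with their lower ends; axes as the tongs. The red rubber tips are V-notched, 14 mm high, 16 mm wide; at rest about 24 mm apart inside and 36 mm over the outside of the jaws. They touch the 14 mm candle body when each has moved in 5 mm, which alone does not hold it; squeezed further, the jaws bend and press.
- tongs: The same tongs, 100 g, 143 mm long; origin between the tips. The leaves pivot 36 mm above the finger rests and stay put until squeezed there with about 5 N; then 1.3 N more per mm that each goes in, each tip moving 3.6 mm per mm. Once the tips bear on the candle it climbs far faster: 20 to 26 N of squeeze presses it with 4 to 6 N, enough to draw it; below 17 N it slips, above 29 N it may crack.
- jaw_l: The tongs' left jaw (on the +y side), hung on the left leaf; origin 80 mm above the tips.
- jaw_r: The tongs' right jaw (on the -y side); origin 80 mm above the tips.
- stand_slot (a point): The tongs' stand, a fixed blue block 56 x 70 x 60 mm with an upright slot; the point is the centre of the slot's floor, 8 mm above the bench and 52 mm below the block's top. The slot is 22 mm along x and 42 mm along y (y is the block's long side). The tongs stand in it, tips on the floor, their y along the slot's y.
- well_left (a point): Centre of the mouth of one clear acrylic well of the green-based rig (fixed). Bore 44 mm, outside 52 mm, 72 mm deep from mouth to floor; the mouth is 122 mm above the bench. x away from the wells' front, y along the row; the other well is 100 mm away along -y. The sample cells behind are lower (116 mm).
- well_right (a point): Centre of the mouth of the other well, the same; one well holds the brown candle, the other the black blanking plug.
- rack_free (a point): Centre of the mouth of the empty socket in the white rack, a fixed block 60 x 120 x 30 mm (long along its y): 13 mm in diameter with a 2 mm chamfer, 16 mm deep, its mouth 30 mm above the bench. The other socket, 64 mm away along +y, holds the clean candle.
- spare_center (a point): A clean white candle of the same shape standing in the rack's other socket; point as for the brown one. To be left alone.
- blank_center (a point): The black rubber blanking plug in the other well: same stem and flange, with a knob 18 mm in diameter and 10 mm high. Point 6 mm above its flange's underside. To be left alone.
- bottle_mid (a point): Small amber bottle with a blue cap, 52 mm in diameter, 105 mm high, standing on the bench; point 50 mm up on its axis. To be left alone.
- dish_mid (a point): Clear shallow dish, 84 mm in diameter, 14 mm high, on the bench; point 7 mm up on its axis. To be left alone.
Mind the look-alikes: they are no part of the job. Of the things like the part that bears rack_free, leave any that is green; of the rest the larger one is meant.

How it is judged:
On the way, in this order (a step that is already met when the one before it is completed fails the run):
1. the candle is drawn clear of its well, held between the tongs' jaws (height (world z) of candle_center above 0.125 m and contact force between each of jaw_l, jaw_r and candle above 0.5 N), for 0.2 s.
2. the candle stands in the rack's empty socket, out of the tongs' grip (horizontal distance between candle_center and rack_free below 0.005 m and z of candle_center in the frame of rack_free below 0.0165 m and angle between candle's own z axis and vertical below 0.12 rad and contact force between tongs and candle below 0.05 N), for 0.2 s.
At the end, for the whole second after the job is handed in: The brown candle rests in the rack's empty socket: centre within 5 mm of its axis and at most 16.5 mm above the rack's top (14 mm when flat), upright within 0.12 rad; the tongs rest in their stand, tips within 14 mm of the slot's centre and 8 mm of its floor, upright within 0.2 rad (horizontal distance between candle_center and rack_free below 0.005 m and z of candle_center in the frame of rack_free below 0.0165 m and angle between candle's own z axis and vertical below 0.12 rad and linear speed of each of candle, tongs below 0.02 m/s and horizontal distance between tongs_tip and stand_slot below 0.014 m and z of tongs_tip in the frame of stand_slot below 0.008 m and angle between tongs's own z axis and vertical below 0.2 rad); the robot touches nothing.
It fails at once if a jaw pushes on the candle with more than 8 N (it cracks) (contact force between any of jaw_l, jaw_r and candle above 8 N).
It fails at once if the gripper itself touches the candle instead of the tongs (contact force between the fingers and candle above 0.2 N).
It fails at once if the candle is dropped or flung (faster than 0.7 m/s) (linear speed of candle above 0.7 m/s).
It fails at once if the blanking plug or the clean candle is moved by more than 8 mm (distance of any of blank_center, spare_center from where it was at the start of the episode above 0.008 m).
It fails at once if the bottle or the dish is moved by more than 15 mm (distance of any of bottle_mid, dish_mid from where it was at the start of the episode above 0.015 m).
It also fails if it takes over 66 s, if anything falls off the work surface, if the arm or the gripper's body presses on something with over 40 N, if the wrist force passes 120 N, or if a joint passes its speed limit or range.

### The arm

A 7-joint arm with a two-finger parallel gripper is mounted at the origin on the work surface. World frame = base frame: x ahead of the robot, y to its left, z up, the work surface at z = 0. Lengths are in m, angles in rad, forces in N, time in s.
With the tool pointing down it reaches from about 0.425 to 0.875 m from the base axis. Payload 4.7 kg.
Tool frame: the origin (TCP) lies at the very end of the fingers, on their centre line; the grasp point (between the pads) lies 19 mm behind it; x points along the fingers, z is the direction in which the jaws open and shut, and the axes are right-handed (so a half turn about x gives the same grasp; the last joint's range is limited). The gripper opens to 87 mm and grips with 3 to 60 N. Pads are 19 mm wide; open, the fingers measure 117 mm over their backs; the gripper's body (75 mm by 190 mm) begins 51 mm behind the grasp point.
Start: joints at [1.215, 0.321, -0.07, 1.45, 0.023, 1.371, -0.057], TCP at [0.235, -0.606, 0.187] pointing down, gripper open.
Joint ranges: [-2.86, 2.86], [-0.3, 2.09], [-1.38, 1.24], [0.06, 2.45], [-1.56, 4.7], [0.09, 2.05], [-2.69, 2.69]. Speed limits (rad/s): [2.57, 2.57, 3.14, 3.14, 3.14, 3.14, 3.14].

### API

Orientations are given as a rotation vector (axis times angle).
In Python, from bench import telemetry, viewer, workorder gives the robot as it stands.
- The arm moves only by the shell command python3 -m creep 'ROWS' [FORCE]. ROWS is JSON, a list of rows, each an object of numbers: "fingers": the opening, from 0 (shut) to 1 (fully open); "x", "y", "z": the shift along the tool's x, y, z in units of 40 mm (1.0 is 40 mm); "twist": the turn about the tool's x in units of 5 degrees (1.0 is 5 degrees). In form: [{"fingers": .., "x": .., "y": .., "z": .., "twist": ..}, ...]. A call has 1 to 20 rows; each row is the pose to reach, as a shift and turn from the pose commanded when the call began, along the tool's axes at that moment; what a row does not reach only later rows make up. A row lasts 1/12 s, in which the tool goes at most 41.7 mm and 7.16 degrees, less where a joint would pass 70% of its speed; a pose out of reach is approached as far as the arm can. A call with a gripper value outside its range is refused whole. The fingers move at their own pace and stop on an object; FORCE is the grip in N (left out, the last holds). Time passes only in rows, so rows that repeat a pose let the fingers close. It gives the time, the measured TCP pose, the force and the opening at its end, in the units of the state.
- telemetry.get_state(): the state, without advancing time (a new reading comes with each control period).
- viewer.get_image(name): name is "scene" or "top" or "wrist"; returns a dict with "pixels" (480x640x3 uint8, red, green, blue), "z_map" (480x640 float32, m along the optical axis (not along the pixel's ray), 0 where there is no reading), "K" (3x3 intrinsics, pixels), "dist_coeffs" ([k1, k2, p1, p2, k3] as OpenCV has them; the pictures are not rectified), "xyz" and "attitude" of the camera in the world. Camera axes: x right, y up, looking along -z (the intrinsics and any distortion apply to the point x, -y, -z); pixel columns grow to the right and rows downward; lengths in m; the calibration is good to about 2 mm. A picture is of the moment at which its call begins.
- workorder.close_job(): hands the job in, once; it reports no verdict.
The state is a dict: "time": time; "joint_positions": joint angles; "qd": joint speeds; "joint_torque": joint torques, N m; "position": TCP position; "tool_rot": TCP orientation; "ft_force": force on the tool from outside, world axes, zero at the start; "torque": the same for the moment, N m; "grip_width": opening from 0.0 (shut) to 1.0 (fully open).
Only numpy, scipy, OpenCV 4.12 (cv2) and the standard library are available. Lean on these libraries where they do the work, as an engineer would, in place of code of your own. Each camera call takes 0.05 s, during which the arm holds its last target.

## Working session

There is one attempt and no reset: what is moved stays moved. The work goes in short steps, Python scripts to look and compute and a shell command to move; the robot and the scene stay as the last step left them, time stands still between calls to the robot, and variables do not carry over. Pictures are saved under pics/ and viewed, and the job is handed in when it is done.

```bash
ls; mkdir -p pics; python3 - <<'E'
from bench import telemetry, viewer
import cv2,numpy as np
s=telemetry.get_state();print(s)
for n in ["scene","top","wrist"]:
    im=viewer.get_image(n)
    cv2.imwrite(f"pics/{n}0.png",im["pixels"][:,:,::-1])
    np.savez(f"{n}0.npz",**im)
    print(n,im["K"].tolist(),im["dist_coeffs"],im["xyz"],im["attitude"])
E
```

```text
pics
{'time': 0.0, 'joint_positions': array([ 1.21510832,  0.32187223, -0.07009193,  1.4516708 ,  0.02260796,
        1.37079673, -0.05688786]), 'qd': array([ 5.73113185e-04,  1.71951165e-03,  2.71170441e-04, -2.69441216e-04,
        6.68977069e-05,  8.40499823e-04, -3.25829311e-04]), 'joint_torque': array([-1.78070845e-04, -4.91276908e+01, -4.03370289e-01, -3.12523413e+01,
       -6.38523046e-02,  4.38375771e-02,  1.84514747e-04]), 'position': array([ 0.23464761, -0.60549999,  0.18593178]), 'tool_rot': array([ 0.93366471,  1.36348377, -0.93197947]), 'ft_force': array([-0.46063319, -1.35295594, -0.3136223 ]), 'torque': array([ 0.02946788,  0.05255179, -0.03340083]), 'grip_width': 0.9983682961345096}
scene [[621.2877160625217, 0.0, 317.8371725977331], [0.0, 621.2877160625217, 231.27360079046917], [0.0, 0.0, 1.0]] [-0.08326446  0.          0.          0.          0.        ] [ 1.56286174 -0.0796535   0.97138357] [0.71688415 0.62302849 1.3909012 ]
top [[480.9365281723521, 0.0, 313.2346834649277], [0.0, 480.9365281723521, 246.1936028153024], [0.0, 0.0, 1.0]] [0.00266737 0.         0.         0.         0.        ] [0.38726167 0.00493807 0.97074321] [ 0.12383039 -0.11993874 -1.57379566]
wrist [[374.5426192495349, 0.0, 314.8695322489434], [0.0, 374.5426192495349, 238.77300153073057], [0.0, 0.0, 1.0]] [-0.02863058  0.          0.          0.          0.        ] [ 0.309979   -0.57762339  0.38419165] [-0.25749802  0.1791798  -1.19124373]
```

View pics/scene0.png

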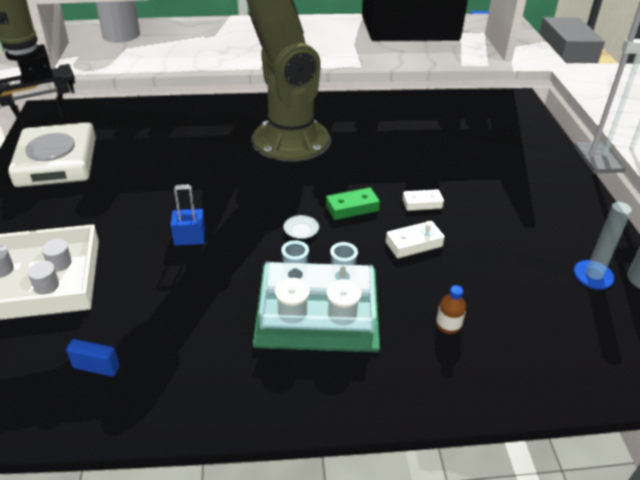

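View pics/top0.png

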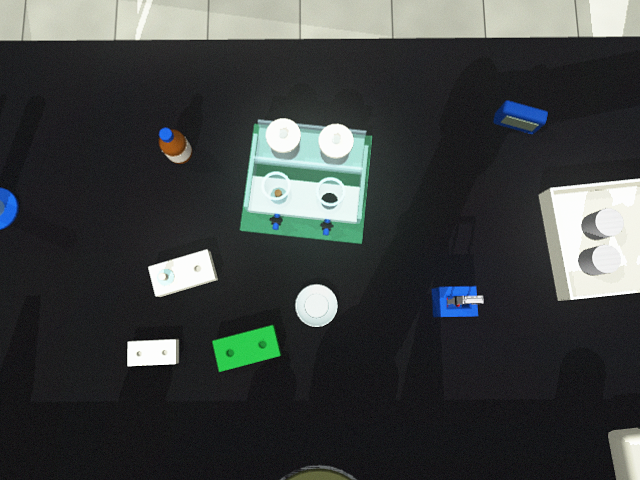

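View pics/wrist0.png

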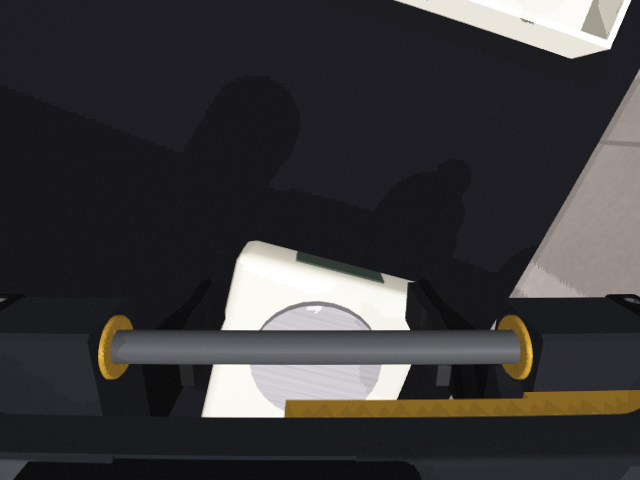

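```bash
cat > h.py <<'E'
import numpy as np,cv2
from scipy.spatial.transform import Rotation as Ro
def ray(im,uv):
    p=cv2.undistortPoints(np.array([[uv]],float),np.array(im["K"]),np.array(im["dist_coeffs"]))[0,0]
    R=Ro.from_rotvec(im["attitude"]).as_matrix()
    return np.array(im["xyz"]),R@np.array([p[0],-p[1],-1.])
def onz(im,uv,z):
    o,d=ray(im,uv); return o+d*(z-o[2])/d[2]
def proj(im,P):
    R=Ro.from_rotvec(im["attitude"]).as_matrix()
    c=R.T@(np.array(P,float)-im["xyz"]); c=c*[1,-1,-1]
    return cv2.projectPoints(c.reshape(1,1,3),np.zeros(3),np.zeros(3),np.array(im["K"]),np.array(im["dist_coeffs"]))[0][0,0]
def tri(a,ua,b,ub):
    o1,d1=ray(a,ua);o2,d2=ray(b,ub)
    t=np.linalg.lstsq(np.c_[d1,-d2],o2-o1,rcond=None)[0]
    p,q=o1+d1*t[0],o2+d2*t[1]; return (p+q)/2,np.linalg.norm(p-q)
def dep(im,uv):
    o,d=ray(im,uv); z=im["z_map"][int(round(uv[1])),int(round(uv[0]))]; return o+d*z
E
python3 - <<'E'
import cv2,numpy as np
t=cv2.imread("pics/top0.png");s=cv2.imread("pics/scene0.png")
def crop(im,x,y,w,h,k): return cv2.resize(im[y:y+h,x:x+w],None,fx=k,fy=k,interpolation=cv2.INTER_CUBIC)
a=crop(t,235,115,145,130,4);cv2.imwrite("pics/c1.png",a)
cv2.imwrite("pics/c2.png",np.hstack([crop(t,425,280,70,50,5),crop(t,140,245,80,50,5)]))
cv2.imwrite("pics/c3.png",np.hstack([crop(s,160,175,70,75,5),crop(s,260,230,90,75,5)]))
E
```

```text
(no output)
```

View pics/c1.png

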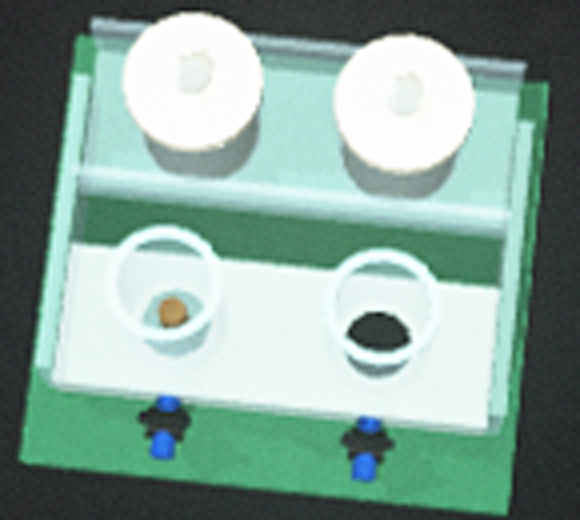

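View pics/c2.png

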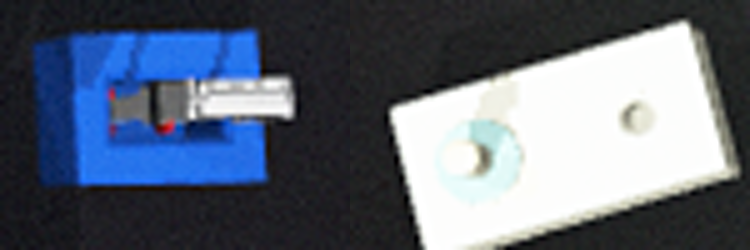

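View pics/c3.png

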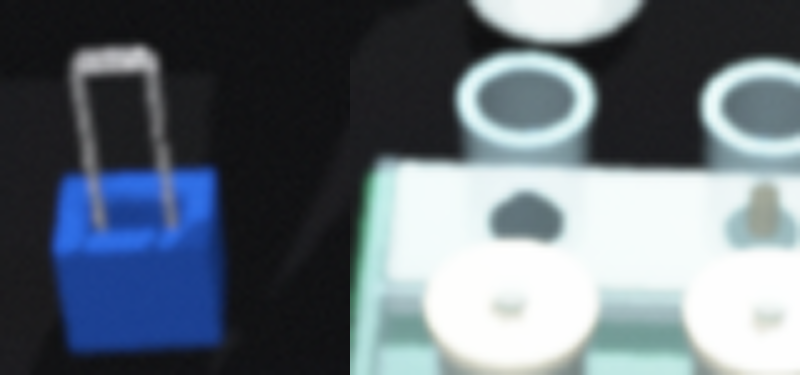

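```bash
python3 - <<'E'
from h import *
T=dict(np.load("top0.npz"));S=dict(np.load("scene0.npz"));W=dict(np.load("wrist0.npz"))
print("toolR\n",Ro.from_rotvec([0.93366471,  1.36348377, -0.93197947]).as_matrix().round(3))
print("wristR\n",Ro.from_rotvec(W["attitude"]).as_matrix().round(3))
pt=lambda X,Y,x0,y0,k:((X+.5)/k-.5+x0,(Y+.5)/k-.5+y0)
L=pt(165,283,235,115,4);Rr=pt(382,308,235,115,4);c=pt(173,311,235,115,4)
for n,u,z in[("L",L,.122),("R",Rr,.122),("cand",c,.075)]:print(n,u,onz(T,u,z))
# sanity depth rim
sl=(195-8,175)
Ls=pt(768-350,107,260,230,5);Rs=pt(527-350,100,260,230,5)
print("scene L,R",Ls,Rs,tri(T,L,S,Ls),tri(T,Rr,S,Rs))
fs=pt(638-350,118,140,245,5);cs=pt(462-350,157,140,245,5)
print("free",fs,onz(T,fs,.03),"spare top",onz(T,cs,.055))
# stand top corners
for X,Y in[(74,32),(258,30),(268,182),(76,186),(110,76),(232,76),(232,142),(110,145)]:
    u=pt(X,Y,425,280,5);print("stand",np.round(u,1),onz(T,u,.06).round(4),dep(T,u).round(4))
for X,Y in[(190,98),(293,98),(150,100)]:
    u=pt(X,Y,425,280,5);print("bow",np.round(u,1),onz(T,u,.151).round(4),dep(T,u).round(4))
for X,Y in[(75,60),(155,58)]:
    u=pt(X,Y,160,175,5);print("bow sc",np.round(u,1),onz(S,u,.151).round(4),dep(S,u).round(4))
E
```

```text
toolR
 [[-0.001  0.932  0.361]
 [ 0.002  0.361 -0.932]
 [-1.    -0.    -0.002]]
wristR
 [[ 0.362  0.892  0.272]
 [-0.932  0.347  0.103]
 [-0.002 -0.291  0.957]]
L (275.875, 185.375) [0.63260091 0.07401979 0.122     ]
R (330.125, 191.625) [ 0.62017086 -0.02470556  0.122     ]
cand (277.875, 192.375) [0.63228953 0.07392698 0.075     ]
scene L,R (343.2, 251.0) (295.0, 249.6) (array([0.6321949 , 0.07454203, 0.12363536]), np.float64(0.0013101028661176052)) (array([ 0.62017693, -0.02358803,  0.12225985]), np.float64(0.002222048746778699))
free (197.2, 268.2) [0.49205633 0.2353051  0.03      ] spare top [0.47474123 0.29597203 0.055     ]
stand [439.4 286. ] [ 0.4519 -0.2313  0.06  ] [ 0.4559 -0.246   0.0032]
stand [476.2 285.6] [ 0.4522 -0.3008  0.06  ] [ 0.4566 -0.3213 -0.0011]
stand [478.2 316. ] [ 0.3954 -0.3012  0.06  ] [ 0.3959 -0.3207  0.002 ]
stand [439.8 316.8] [ 0.3943 -0.2293  0.06  ] [ 0.3948 -0.2443  0.0019]
stand [446.6 294.8] [ 0.4352 -0.244   0.06  ] [ 0.4353 -0.2446  0.0581]
stand [471.  294.8] [ 0.435 -0.29   0.06 ] [ 0.4351 -0.2907  0.0578]
stand [471. 308.] [ 0.4103 -0.2886  0.06  ] [ 0.4103 -0.2889  0.059 ]
stand [446.6 308.6] [ 0.4094 -0.2428  0.06  ] [ 0.4094 -0.2427  0.0604]
bow [462.6 299.2] [ 0.4229 -0.2459  0.151 ] [ 0.4231 -0.2476  0.1454]
bow [483.2 299.2] [ 0.4226 -0.2807  0.151 ] [ 0.4229 -0.2824  0.146 ]
bow [454.6 299.6] [ 0.4223 -0.2323  0.151 ] [ 0.4241 -0.2444  0.1091]
bow sc [174.6 186.6] [ 0.4266 -0.2792  0.151 ] [ 0.4191 -0.2805  0.1455]
bow sc [190.6 186.2] [ 0.4273 -0.2437  0.151 ] [ 0.2168 -0.2741 -0.001 ]
```

```bash
python3 -m creep '[{"fingers":1,"x":-0.2,"y":0.4,"z":-0.45,"twist":0.3},{"fingers":1,"x":-0.5,"y":1,"z":-1.1,"twist":0.8},{"fingers":1,"x":-0.75,"y":1.6,"z":-1.75,"twist":1.3},{"fingers":1,"x":-0.75,"y":2.2,"z":-2.4,"twist":1.8},{"fingers":1,"x":-0.75,"y":2.8,"z":-3.0,"twist":2.3},{"fingers":1,"x":-0.75,"y":3.4,"z":-3.7,"twist":2.8},{"fingers":1,"x":-0.75,"y":4.0,"z":-4.3,"twist":3.2},{"fingers":1,"x":-0.75,"y":4.6,"z":-4.95,"twist":3.6},{"fingers":1,"x":-0.75,"y":5.2,"z":-5.6,"twist":4},{"fingers":1,"x":-0.75,"y":5.8,"z":-6.2,"twist":4.3},{"fingers":1,"x":-0.75,"y":6.1,"z":-6.55,"twist":4.4},{"fingers":1,"x":-0.75,"y":6.2,"z":-6.7,"twist":4.4},{"fingers":1,"x":-0.75,"y":6.2,"z":-6.7,"twist":4.4},{"fingers":1,"x":-0.75,"y":6.2,"z":-6.7,"twist":4.4},{"fingers":1,"x":-0.75,"y":6.2,"z":-6.7,"twist":4.4}]' 4
python3 - <<'E'
from bench import telemetry, viewer
from h import *
im=viewer.get_image("wrist");np.savez("w1.npz",**im)
cv2.imwrite("pics/w1.png",im["pixels"][:,:,::-1])
s=telemetry.get_state();print(s["time"],s["position"],Ro.from_rotvec(s["tool_rot"]).as_matrix().round(3),s["ft_force"],im["xyz"])
E
```

```text
time: 1.4
position: [0.3683, -0.2684, 0.2169]
tool_rot: [1.221, 1.201, -1.222]
ft_force: [0.2, -0.9, 0.1]
grip_width: 0.999
1.45 [ 0.36835821 -0.26833251  0.21683641] [[-0.     1.    -0.017]
 [ 0.    -0.017 -1.   ]
 [-1.    -0.     0.   ]] [-0.56987556 -0.21879228  0.40807566] [ 0.44895919 -0.27035517  0.41498871]
```

View pics/w1.png

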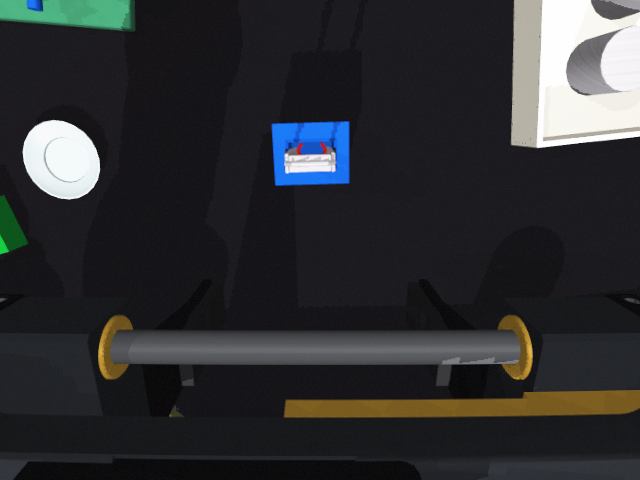

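```bash
python3 - <<'E'
from h import *
W=dict(np.load("w1.npz"))
p=W["pixels"].astype(int)
m=((p[...,2]>120)&(p[...,0]<90)).astype(np.uint8); m[:100]=0;m[200:]=0
c=max(cv2.findContours(m,0,2)[0],key=cv2.contourArea)
hull=cv2.convexHull(c);q=cv2.approxPolyDP(hull,4,True)[:,0];print(q.tolist())
P=np.array([onz(W,u,.06) for u in q]);print(P.round(4), P.mean(0))
r=cv2.minAreaRect((np.array([onz(W,u,.06)[:2] for u in hull[:,0]])*1000).astype(np.float32));print(r)
a=p[110:200,260:365].astype(np.uint8)[:,:,::-1];cv2.imwrite("pics/w1c.png",cv2.resize(a,None,fx=7,fy=6.5,interpolation=cv2.INTER_CUBIC))
cv2.imwrite("pics/w1c.png",cv2.resize(a,None,fx=6,fy=6,interpolation=cv2.INTER_CUBIC))
E
```

```text
[[348, 121], [348, 183], [275, 185], [273, 123]]
[[ 0.4519 -0.3004  0.06  ]
 [ 0.3956 -0.3009  0.06  ]
 [ 0.3948 -0.2315  0.06  ]
 [ 0.4513 -0.2323  0.06  ]] [ 0.42341419 -0.26628532  0.06      ]
((423.2839660644531, -266.18487548828125), (56.94194793701172, 70.78022766113281), 0.6335335373878479)
```

View pics/w1c.png

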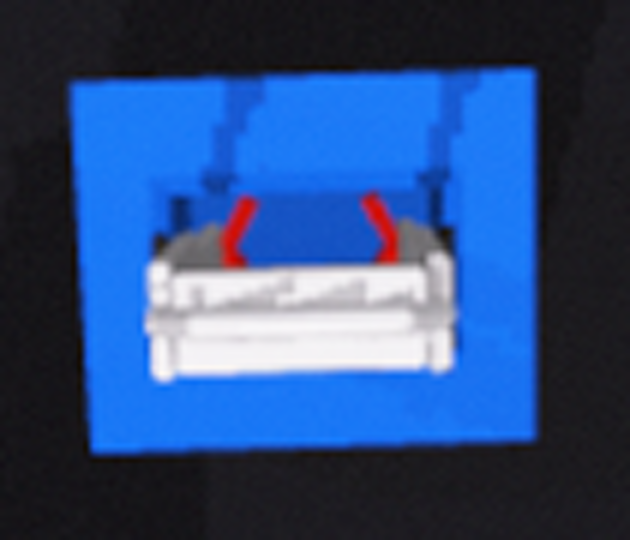

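```bash
python3 - <<'E'
from h import *
W=dict(np.load("w1.npz"));T=dict(np.load("top0.npz"));S=dict(np.load("scene0.npz"))
f=lambda X,Y:((X+.5)/6-.5+260,(Y+.5)/6-.5+110)
for X,Y in[(150,320),(454,316),(302,320),(302,264),(302,375)]:
    print(f(X,Y),onz(W,f(X,Y),.151).round(4),onz(W,f(X,Y),.146).round(4))
print(tri(W,f(302,320),T,(472.9,299.2)),tri(W,f(302,320),S,(182.6,186)),tri(T,(472.9,299.2),S,(182.6,186)))
print(tri(W,f(150,320),S,(190.6,187)),tri(W,f(454,316),S,(174.6,187.2)))
E
```

```text
(284.5833333333333, 162.91666666666666) [ 0.424  -0.2489  0.151 ] [ 0.4235 -0.2485  0.146 ]
(335.25, 162.25) [ 0.4238 -0.2841  0.151 ] [ 0.4234 -0.2843  0.146 ]
(309.9166666666667, 162.91666666666666) [ 0.4237 -0.2665  0.151 ] [ 0.4232 -0.2664  0.146 ]
(309.9166666666667, 153.58333333333334) [ 0.43   -0.2666  0.151 ] [ 0.4297 -0.2665  0.146 ]
(309.9166666666667, 172.08333333333334) [ 0.4173 -0.2663  0.151 ] [ 0.4167 -0.2663  0.146 ]
(array([ 0.42297626, -0.26627257,  0.14210467]), np.float64(0.00033741235895595994)) (array([ 0.42306128, -0.26423188,  0.14891736]), np.float64(0.004481862638414619)) (array([ 0.42286429, -0.26284577,  0.14946206]), np.float64(0.00181295434776741))
(array([ 0.42299982, -0.24651082,  0.14521751]), np.float64(0.003842401640044974)) (array([ 0.42312121, -0.28217622,  0.14666291]), np.float64(0.0042727758093448615))
```

```bash
python3 -m creep '[{"fingers":1,"x":0.2,"y":0.7,"z":-0.04,"twist":-0.15},{"fingers":1,"x":0.4,"y":1.37,"z":-0.08,"twist":-0.3},{"fingers":1,"x":0.8,"y":1.37,"z":-0.08,"twist":-0.3},{"fingers":0.8,"x":1.3,"y":1.37,"z":-0.08,"twist":-0.3},{"fingers":0.8,"x":1.8,"y":1.37,"z":-0.08,"twist":-0.3},{"fingers":0.8,"x":2.3,"y":1.37,"z":-0.08,"twist":-0.3},{"fingers":0.7,"x":2.7,"y":1.37,"z":-0.08,"twist":-0.3},{"fingers":0.7,"x":3.0,"y":1.37,"z":-0.08,"twist":-0.3},{"fingers":0.7,"x":3.2,"y":1.37,"z":-0.08,"twist":-0.3},{"fingers":0.7,"x":3.2,"y":1.37,"z":-0.08,"twist":-0.3},{"fingers":0.7,"x":3.2,"y":1.37,"z":-0.08,"twist":-0.3}]' 4
python3 - <<'E'
from bench import telemetry, viewer
from h import *
im=viewer.get_image("wrist");np.savez("w2.npz",**im)
cv2.imwrite("pics/w2.png",im["pixels"][:,:,::-1])
s=telemetry.get_state();print(s["time"],s["position"],Ro.from_rotvec(s["tool_rot"]).as_matrix().round(3),s["ft_force"],s["grip_width"])
im=viewer.get_image("scene");cv2.imwrite("pics/s2.png",cv2.resize(im["pixels"][100:270,110:270,::-1],None,fx=3.5,fy=3.5))
E
```

```text
time: 2.37
position: [0.4241, -0.2646, 0.0892]
tool_rot: [1.201, 1.215, -1.201]
ft_force: [-0.5, -0.1, 0.3]
grip_width: 0.706
2.4167 [ 0.42461502 -0.2647679   0.08980632] [[ 0.001  1.     0.012]
 [-0.001  0.012 -1.   ]
 [-1.     0.001  0.001]] [-0.1282683  -0.12755528  0.01562048] 0.7044027992462719
```

View pics/w2.png

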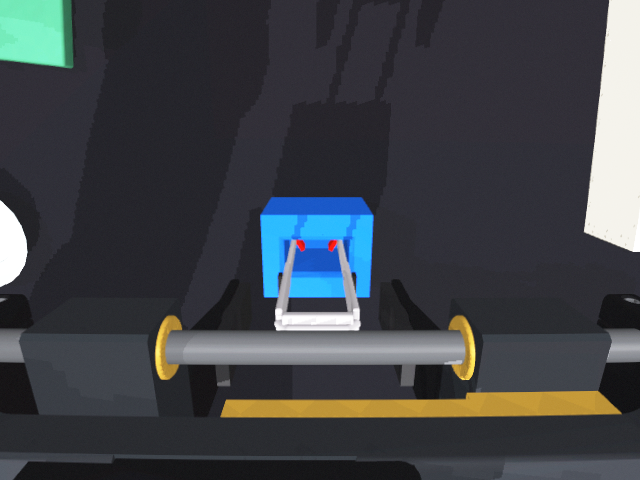

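View pics/s2.png

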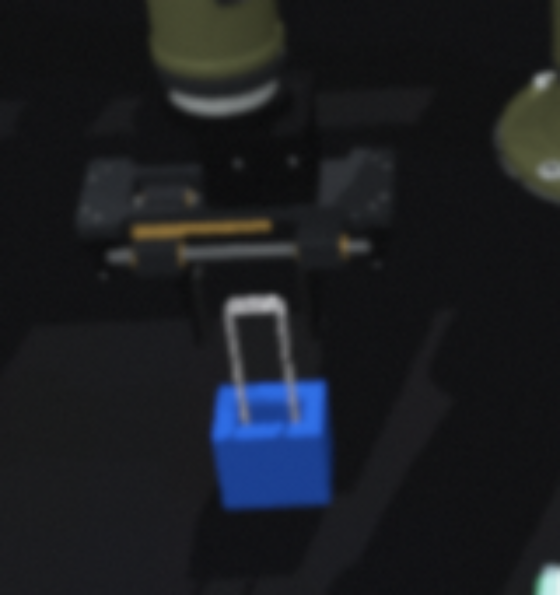

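```bash
python3 -m creep '[{"fingers":0.6},{"fingers":0.55},{"fingers":0.5},{"fingers":0.46},{"fingers":0.42},{"fingers":0.38},{"fingers":0.34},{"fingers":0.3},{"fingers":0.3},{"fingers":0.3},{"fingers":0.3},{"fingers":0.3}]' 4
python3 - <<'E'
from bench import telemetry, viewer
from h import *
im=viewer.get_image("wrist");np.savez("w3.npz",**im)
cv2.imwrite("pics/w3.png",im["pixels"][:,:,::-1])
s=telemetry.get_state();print(s["time"],s["position"],s["ft_force"],s["grip_width"],s["grip_width"]*87)
E
```

```text
2.5167 [ 0.42491178 -0.26475272  0.09017345] [-0.0828137  -0.78171576 -0.08801195] 0.7035295554987832 61.207071328394136$[0]: bad value
```

View pics/w3.png

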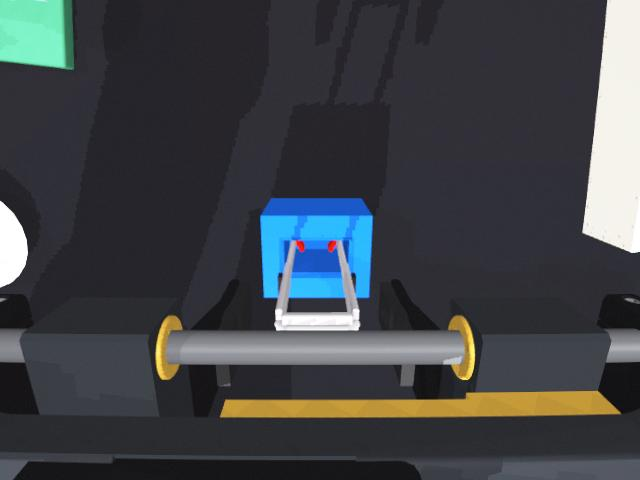

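```bash
python3 -m creep '[{"fingers":0.6,"x":0.03,"y":-0.03,"z":0.03,"twist":0},{"fingers":0.55,"x":0.03,"y":-0.03,"z":0.03,"twist":0},{"fingers":0.5,"x":0.03,"y":-0.03,"z":0.03,"twist":0},{"fingers":0.46,"x":0.03,"y":-0.03,"z":0.03,"twist":0},{"fingers":0.42,"x":0.03,"y":-0.03,"z":0.03,"twist":0},{"fingers":0.38,"x":0.03,"y":-0.03,"z":0.03,"twist":0},{"fingers":0.34,"x":0.03,"y":-0.03,"z":0.03,"twist":0},{"fingers":0.3,"x":0.03,"y":-0.03,"z":0.03,"twist":0},{"fingers":0.3,"x":0.03,"y":-0.03,"z":0.03,"twist":0},{"fingers":0.3,"x":0.03,"y":-0.03,"z":0.03,"twist":0},{"fingers":0.3,"x":0.03,"y":-0.03,"z":0.03,"twist":0}]' 4
python3 - <<'E'
from bench import telemetry, viewer
from h import *
im=viewer.get_image("wrist");np.savez("w3.npz",**im)
cv2.imwrite("pics/w3.png",im["pixels"][:,:,::-1])
s=telemetry.get_state();print(s["time"],s["position"],s["ft_force"],s["grip_width"],s["grip_width"]*87)
E
```

```text
time: 3.43
position: [0.423, -0.2654, 0.0879]
tool_rot: [1.2, 1.215, -1.2]
ft_force: [-1.2, 0.3, 0.4]
grip_width: 0.409
3.4833 [ 0.42298049 -0.26537446  0.08788388] [ 0.15118586  0.31776972 -0.38949791] 0.4122682914896507 35.867341359599614
```

View pics/w3.png

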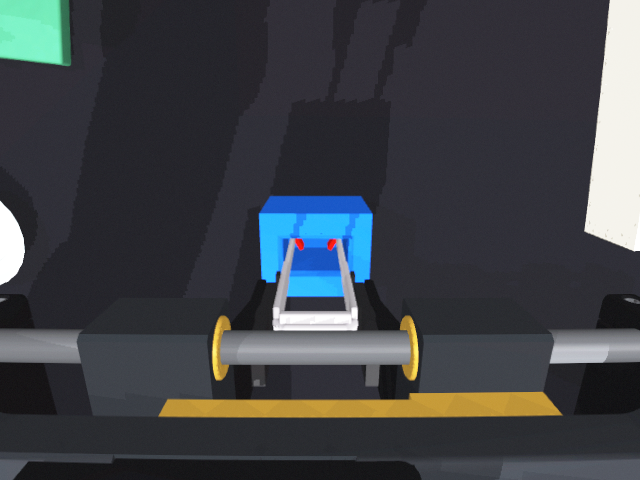

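```bash
python3 - <<'E'
from h import *
o=[]
for n in("w2","w3"):
    W=dict(np.load(n+".npz"));p=W["pixels"].astype(int)
    m=(p[...,0]>150)&(p[...,1]<80)&(p[...,2]<80);m[:,:280]=0;m[:230]=0;m[260:]=0;m[:,360:]=0
    y,x=np.nonzero(m);l=x<317
    print(n,x[l].mean(),x[l].max(),x[~l].mean(),x[~l].min(),y.mean())
    a=np.clip(p[225:400,225:405]*1.8,0,255).astype(np.uint8)[:,:,::-1];o.append(cv2.resize(a,None,fx=2.2,fy=3,interpolation=cv2.INTER_CUBIC))
cv2.imwrite("pics/c4.png",np.hstack(o))
E
```

```text
w2 300.82142857142856 304 331.77358490566036 329 244.58715596330276
w3 299.47457627118644 303 330.94545454545454 328 243.49122807017545
```

View pics/c4.png

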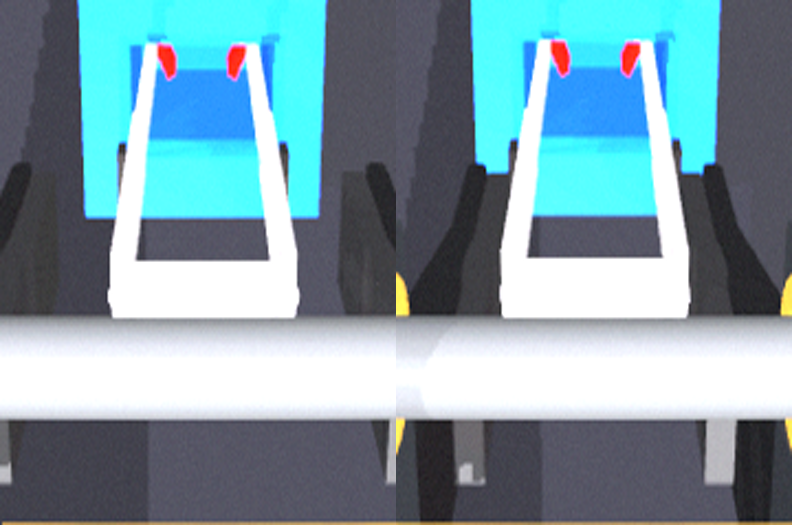

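```bash
python3 - <<'E'
from h import *
W=dict(np.load("w3.npz"))
for n,P in{"fingerend front":(.4325,-.2474,.0879),"fingerback end":(.4135,-.2474,.0879),"rest bottom front":(.4314,-.2463,.105),"rest top front":(.4314,-.2463,.111),"bow top front":(.4314,-.248,.151),"bow":(.423,-.248,.151),"tip front":(.4314,-.2543,.022),"tip bot":(.4314,-.2543,.008),"slotrim front":(.4343,-.245,.06),"block front":(.4513,-.2315,.06),"block back":(.3953,-.2315,.06)}.items():
  u=proj(W,P);print(n,u.round(1),"crop",((u-[225,225])*[2.2,3]+[396,0]).round(0))
for u in [(225+120/2.2,225+260/3.),(225+125/2.2,225+240/3.),(225+120/2.2,225+155/3.),(225+85/2.2, 225+190/3.),(225+35/2.2,225+190/3.)]:
  print(u,dep(W,u))
E
```

```text
fingerend front [281.9 256.7] crop [521.  95.]
fingerback end [282.4 287.8] crop [522. 188.]
rest bottom front [277.  269.8] crop [510. 134.]
rest top front [275.9 274.2] crop [508. 148.]
bow top front [270.2 312.3] crop [495. 262.]
bow [270.7 330.7] crop [496. 317.]
tip front [299.  227.9] crop [559.   9.]
tip bot [299.7 223.1] crop [560.  -6.]
slotrim front [281.8 239.1] crop [521.  42.]
block front [259.6 212.5] crop [472. -37.]
block back [262.2 295.2] crop [478. 211.]
(279.54545454545456, 311.6666666666667) [ 0.42928321 -0.25131117  0.14641568]
(281.8181818181818, 305.0) [ 0.42324891 -0.25066016  0.12854977]
(279.54545454545456, 276.6666666666667) [ 0.43048198 -0.24821663  0.11191736]
(263.6363636363636, 288.3333333333333) [ 0.43278617 -0.24281669  0.13116552]
(240.9090909090909, 288.3333333333333) [ 0.37239001 -0.20488632 -0.00046874]
```

```bash
python3 - <<'E'
from h import *
for n,pts in(("w3",[(262,282),(262,285),(266,285),(270,285),(268,292),(262,300),(272,300),(252,300),(276,275),(278,280),(277,285),(277,292)]),("w2",[(232,282),(235,285),(237,290),(240,290),(245,290),(240,300),(245,300),(278,277),(279,282)])):
  W=dict(np.load(n+".npz"));print(n)
  for u in pts: print(u,dep(W,u).round(4),W["pixels"][u[1],u[0]])
E
```

```text
w3
(262, 282) [ 0.4341 -0.2416  0.1271] [20 19 23]
(262, 285) [ 0.4344 -0.2421  0.1312] [23 22 25]
(266, 285) [ 0.4324 -0.2433  0.1265] [30 30 31]
(270, 285) [ 0.4329 -0.2453  0.1276] [38 37 40]
(268, 292) [ 0.4326 -0.2452  0.1346] [36 34 37]
(262, 300) [ 0.4331 -0.2438  0.1435] [36 36 38]
(272, 300) [ 0.4322 -0.2477  0.1416] [36 35 38]
(252, 300) [ 0.4341 -0.2399  0.1456] [23 24 26]
(276, 275) [ 0.4311 -0.2464  0.1113] [45 58 90]
(278, 280) [ 0.4284 -0.2473  0.1113] [58 56 56]
(277, 285) [ 0.4254 -0.2467  0.1108] [69 67 69]
(277, 292) [ 0.4304 -0.2487  0.1298] [168 166 171]
w2
(232, 282) [ 0.435  -0.227   0.1283] [20 21 22]
(235, 285) [ 0.4352 -0.2291  0.132 ] [21 21 23]
(237, 290) [ 0.4337 -0.2304  0.1341] [37 38 38]
(240, 290) [ 0.4339 -0.2318  0.1344] [34 35 37]
(245, 290) [ 0.4339 -0.234   0.1344] [34 34 37]
(240, 300) [ 0.4343 -0.2339  0.1451] [36 37 37]
(245, 300) [ 0.43   -0.2342  0.1365] [36 35 35]
(278, 277) [ 0.4307 -0.2465  0.1114] [ 64  75 106]
(279, 282) [ 0.4276 -0.2469  0.1107] [67 64 66]
```

```bash
python3 - <<'E'
from bench import viewer
from h import *
im=viewer.get_image("scene");np.savez("s3.npz",**im)
p=im["pixels"][150:260,140:240,::-1].astype(float)
p=255*(p/255)**0.45
cv2.imwrite("pics/s3.png",cv2.resize(p.astype(np.uint8),None,fx=5.4,fy=5.4,interpolation=cv2.INTER_CUBIC))
for P in [(.423,-.2475,.088),(.423,-.2475,.108),(.423,-.2475,.126),(.423,-.2475,.151),(.4325,-.246,.088)]:
  u=proj(im,P);print(P,u.round(1),((u-[140,150])*5.4).round())
W=dict(np.load("w1.npz"))
for u in [(205,285),(200,295),(208,300),(190,380),(440,380),(412,290),(415,300)]: print(u,dep(W,u).round(4))
E
```

```text
(0.423, -0.2475, 0.088) [192.  207.4] [281. 310.]
(0.423, -0.2475, 0.108) [191.1 200.4] [276. 272.]
(0.423, -0.2475, 0.126) [190.2 194.1] [271. 238.]
(0.423, -0.2475, 0.151) [189.  185.1] [265. 190.]
(0.4325, -0.246, 0.088) [192.4 209.9] [283. 323.]
(205, 285) [ 0.3809 -0.2198  0.2604]
(200, 295) [ 0.3802 -0.22    0.2692]
(208, 300) [ 0.379  -0.224   0.2716]
(190, 380) [ 0.3615 -0.2236  0.301 ]
(440, 380) [ 0.3608 -0.3138  0.302 ]
(412, 290) [ 0.3775 -0.3127  0.2615]
(415, 300) [ 0.3751 -0.3128  0.2668]
```

View pics/s3.png

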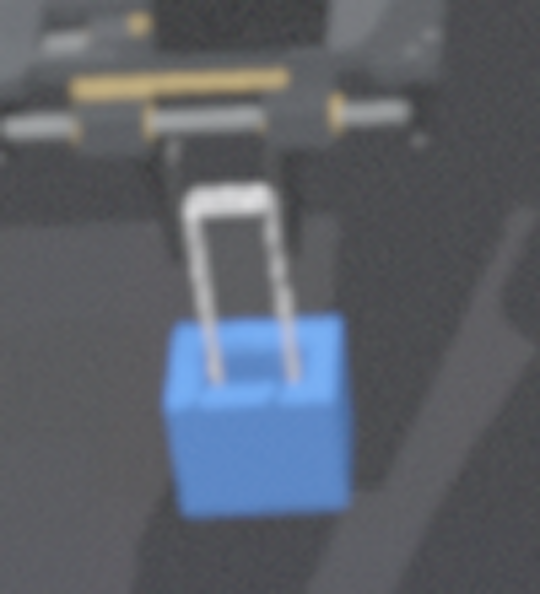

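```bash
python3 - <<'E'
from h import *
def cloud(im,st=1):
    v,u=np.mgrid[0:480:st,0:640:st];uv=np.c_[u.ravel(),v.ravel()].astype(float)
    p=cv2.undistortPoints(uv[:,None],im["K"],im["dist_coeffs"])[:,0]
    z=im["z_map"][::st,::st].ravel();R=Ro.from_rotvec(im["attitude"]).as_matrix()
    return (np.c_[p[:,0],-p[:,1],-np.ones(len(p))]*z[:,None])@R.T+im["xyz"],z
for n,tcp in(("s3",(.423,-.2654,.0879)),("w3",(.423,-.2654,.0879))):
    im=dict(np.load(n+".npz"));P,z=cloud(im);d=(P-tcp)[z>0]
    print(n)
    for lo in range(0,160,6):
        k=(d[:,2]*1000>lo)&(d[:,2]*1000<=lo+6)&(abs(d[:,1])<.1)&(abs(d[:,0])<.06)
        q=d[k]*1000
        if len(q): print(lo,len(q),"x",q[:,0].min().round(),q[:,0].max().round(),"y",np.percentile(q[:,1],[0,10,50,90,100]).round())
E
```

```text
s3
0 8 x -1.0 8.0 y [-15. -14.   3.  21.  21.]
6 8 x -3.0 9.0 y [-15. -14.   3.  21.  21.]
12 11 x -3.0 9.0 y [-16. -16. -12.  20.  20.]
18 16 x -5.0 10.0 y [-18. -16.  19.  23.  23.]
24 11 x -3.0 10.0 y [-15. -14. -13.  21.  21.]
30 14 x -7.0 9.0 y [-23. -20. -13.  24.  27.]
36 19 x 4.0 13.0 y [-24. -22.  18.  28.  29.]
42 38 x -14.0 13.0 y [-23. -21. -13.  29.  30.]
48 25 x -10.0 12.0 y [-25. -23.  19.  29.  30.]
54 55 x -9.0 14.0 y [-25. -16.   2.  24.  29.]
60 63 x -11.0 13.0 y [-28. -23.  -2.  24.  30.]
66 22 x 4.0 13.0 y [-27. -25.  23.  31.  33.]
72 32 x -7.0 15.0 y [-29. -26. -17.  30.  33.]
78 33 x -13.0 13.0 y [-30. -26. -17.  31.  34.]
84 38 x -6.0 15.0 y [-31. -28. -18.  32.  36.]
90 11 x -5.0 17.0 y [-28. -24. -21.  29.  35.]
96 5 x 9.0 12.0 y [-24. -23. -21. -21. -21.]
102 12 x -5.0 36.0 y [-83. -81. -33.  86.  87.]
108 76 x -13.0 40.0 y [-82. -76. -21.  83.  89.]
114 146 x -28.0 41.0 y [-85. -76.  -9.  75.  90.]
120 241 x -35.0 41.0 y [-83. -68.   1.  67.  90.]
126 264 x -37.0 40.0 y [-90. -47. -23.  50.  95.]
132 129 x -25.0 40.0 y [-89. -79. -11.  85.  96.]
138 252 x
[... 751 characters left out ...]
.  29.]
72 595 x -10.0 13.0 y [-31. -28. -18.  27.  30.]
78 329 x -9.0 13.0 y [-31. -28.  17.  27.  30.]
84 759 x -11.0 3.0 y [-24. -23. -19.  22.  22.]
90 273 x -11.0 8.0 y [-24. -23.  22.  22.  22.]
96 304 x -6.0 12.0 y [-24. -23. -23.  22.  22.]
102 1240 x -4.0 39.0 y [-87. -80.  22.  79.  85.]
108 5130 x -2.0 39.0 y [-86. -80. -23.  79.  85.]
114 7316 x 3.0 40.0 y [-82. -79.  -8.  78.  80.]
120 16436 x 8.0 40.0 y [-81. -70.  -3.  64.  80.]
126 20546 x 16.0 40.0 y [-52. -45.  23.  45.  51.]
132 6244 x 22.0 26.0 y [-65. -42.  -9.  23.  63.]
138 13960 x 24.0 29.0 y [-65. -50.  -1.  48.  63.]
144 22042 x 19.0 28.0 y [-61. -49.  -8.  44.  58.]
150 4854 x 23.0 28.0 y [-53. -12.  11.  42.  52.]
```

```bash
python3 -m creep '[{"fingers":0.5,"x":0,"y":0,"z":0,"twist":0},{"fingers":0.6,"x":0,"y":0,"z":0,"twist":0},{"fingers":0.6,"x":0,"y":0,"z":0,"twist":0},{"fingers":0.6,"x":0.1,"y":0,"z":0,"twist":0},{"fingers":0.6,"x":0.3,"y":0,"z":0,"twist":0},{"fingers":0.6,"x":0.5,"y":0,"z":0,"twist":0},{"fingers":0.6,"x":0.7,"y":0,"z":0,"twist":0},{"fingers":0.6,"x":0.8,"y":0,"z":0,"twist":0},{"fingers":0.6,"x":0.8,"y":0,"z":0,"twist":0},{"fingers":0.6,"x":0.8,"y":0,"z":0,"twist":0}]' 4
python3 - <<'E'
from bench import telemetry, viewer
from h import *
im=viewer.get_image("wrist");np.savez("w4.npz",**im)
cv2.imwrite("pics/w4.png",np.clip(im["pixels"][200:440,180:460,::-1]*1.8,0,255).astype(np.uint8).repeat(2,0).repeat(2,1))
s=telemetry.get_state();print(s["time"],s["position"],s["ft_force"],s["grip_width"]*87)
E
```

```text
time: 4.37
position: [0.4227, -0.2651, 0.0553]
tool_rot: [1.2, 1.216, -1.201]
ft_force: [0.4, -0.2, -0.4]
grip_width: 0.601
4.4167 [ 0.42301918 -0.26537379  0.05581892] [-0.01081927 -0.05705174 -0.19606176] 52.347798011197
```

View pics/w4.png

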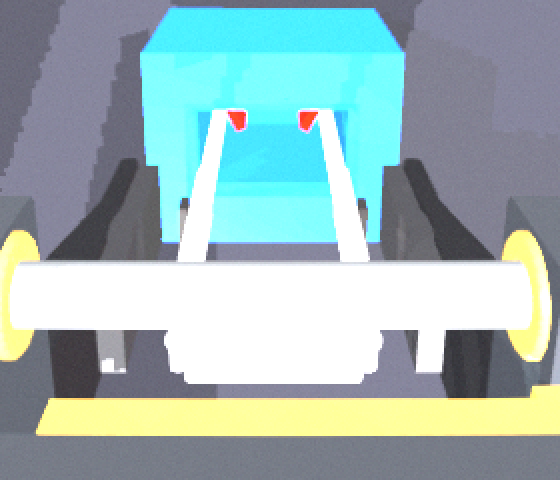

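```bash
python3 -m creep '[{"fingers":0.55,"x":0,"y":0,"z":0,"twist":0},{"fingers":0.5,"x":0,"y":0,"z":0,"twist":0},{"fingers":0.48,"x":0,"y":0,"z":0,"twist":0},{"fingers":0.46,"x":0,"y":0,"z":0,"twist":0},{"fingers":0.44,"x":0,"y":0,"z":0,"twist":0},{"fingers":0.42,"x":0,"y":0,"z":0,"twist":0},{"fingers":0.38,"x":0,"y":0,"z":0,"twist":0},{"fingers":0.3,"x":0,"y":0,"z":0,"twist":0},{"fingers":0.3,"x":0,"y":0,"z":0,"twist":0},{"fingers":0.3,"x":0,"y":0,"z":0,"twist":0}]' 4
```

```text
time: 5.25
position: [0.4231, -0.2655, 0.056]
tool_rot: [1.2, 1.214, -1.2]
ft_force: [-0.2, 0.2, 1.1]
grip_width: 0.458
```

```bash
python3 -m creep '[{"fingers":0.3,"x":-0.1,"y":0,"z":0,"twist":0},{"fingers":0.3,"x":-0.3,"y":0,"z":0,"twist":0},{"fingers":0.3,"x":-0.6,"y":0,"z":0,"twist":0},{"fingers":0.3,"x":-1.0,"y":0,"z":0,"twist":0},{"fingers":0.3,"x":-1.4,"y":0,"z":0,"twist":0},{"fingers":0.3,"x":-1.8,"y":0,"z":0,"twist":0},{"fingers":0.3,"x":-2.2,"y":0,"z":0,"twist":0},{"fingers":0.3,"x":-2.6,"y":0,"z":0,"twist":0},{"fingers":0.3,"x":-3.0,"y":0,"z":0,"twist":0},{"fingers":0.3,"x":-3.3,"y":0,"z":0,"twist":0},{"fingers":0.3,"x":-3.5,"y":0,"z":0,"twist":0},{"fingers":0.3,"x":-3.6,"y":0,"z":0,"twist":0},{"fingers":0.3,"x":-3.6,"y":0,"z":0,"twist":0},{"fingers":0.3,"x":-3.6,"y":0,"z":0,"twist":0}]' 4
python3 - <<'E'
from bench import telemetry, viewer
from h import *
im=viewer.get_image("wrist");np.savez("w5.npz",**im)
cv2.imwrite("pics/w5.png",im["pixels"][:,:,::-1])
im=viewer.get_image("scene");np.savez("s5.npz",**im)
p=255*(im["pixels"][100:260,110:270,::-1]/255)**0.45
cv2.imwrite("pics/s5.png",cv2.resize(p.astype(np.uint8),None,fx=3.5,fy=3.5,interpolation=cv2.INTER_CUBIC))
s=telemetry.get_state();print(s["time"],s["position"],s["ft_force"],s["torque"],s["grip_width"]*87)
E
```

```text
time: 6.42
position: [0.4226, -0.2652, 0.1994]
tool_rot: [1.2, 1.216, -1.201]
ft_force: [-0.3, -0.5, -1.3]
grip_width: 0.459
6.5167 [ 0.42234403 -0.26503038  0.19882767] [ 0.30433529  0.8415663  -1.59096494] [0.03044195 0.02744776 0.03972876] 39.90784676802356
```

View pics/w5.png

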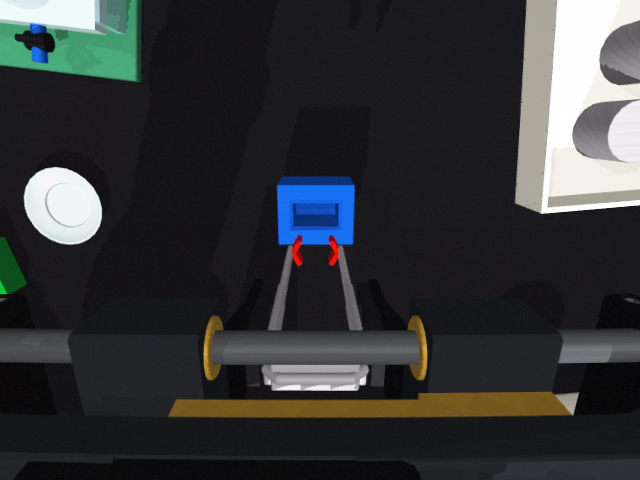

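View pics/s5.png

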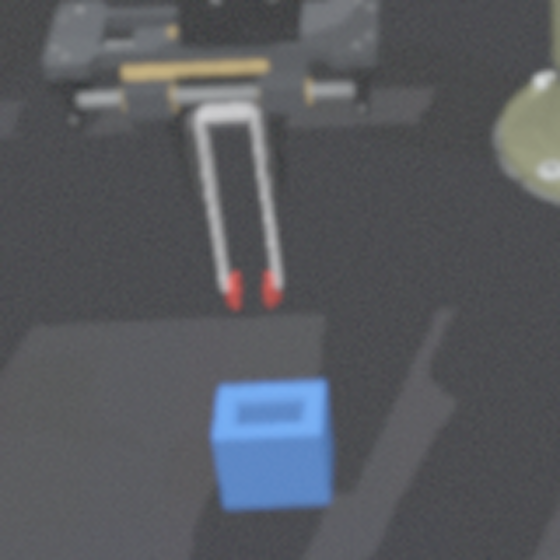

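```bash
cat >> h.py <<'E'
def reds(im,box):
    x0,y0,x1,y1=box;p=im["pixels"].astype(int)
    m=((p[...,0]>110)&(p[...,1]<0.45*p[...,0])&(p[...,2]<0.45*p[...,0])).astype(np.uint8);k=np.zeros_like(m);k[y0:y1,x0:x1]=m[y0:y1,x0:x1]
    n,l,st,c=cv2.connectedComponentsWithStats(k)
    return [(st[i].tolist(),c[i].round(1).tolist()) for i in range(1,n) if st[i][4]>8]
E
python3 - <<'E'
from h import *
W=dict(np.load("w5.npz"));S=dict(np.load("s5.npz"))
print(reds(W,(270,220,370,280)));print(reds(S,(160,160,200,200)))
a=cv2.resize(W["pixels"][170:290,260:370,::-1],None,fx=5,fy=5,interpolation=cv2.INTER_CUBIC);cv2.imwrite("pics/w5c.png",a)
p=W["pixels"].astype(int)
q=[(293,203),(338,203),(338,225),(293,225)]
for u in q: print(onz(W,u,.06).round(4))
E
```

```text
[([292, 236, 10, 30, 202], [296.9, 251.4]), ([329, 236, 10, 30, 192], [333.2, 251.3])]
[([175, 178, 3, 8, 20], [176.1, 181.8]), ([186, 178, 3, 8, 18], [186.8, 181.6])]
[ 0.4344 -0.2455  0.06  ]
[ 0.4349 -0.2867  0.06  ]
[ 0.4141 -0.2874  0.06  ]
[ 0.4136 -0.2454  0.06  ]
```

View pics/w5c.png

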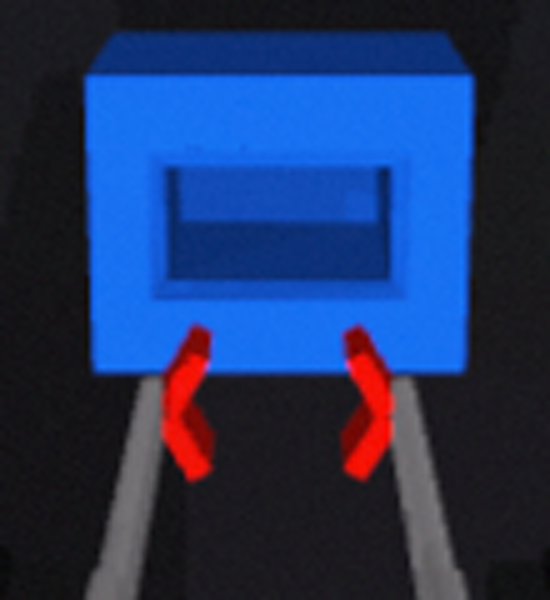

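```bash
python3 - <<'E'
from h import *
W=dict(np.load("w5.npz"));S=dict(np.load("s5.npz"))
f=lambda X,Y:((X+.5)/5-.5+260,(Y+.5)/5-.5+170)
for X,Y in[(165,412),(390,412),(278,412),(200,356),(200,478),(356,356),(356,478)]:print(onz(W,f(X,Y),.165).round(4))
print(tri(W,(315,248),S,(181.45,184.5)), onz(S,(181.45,185.5),.1515), onz(S,(181.45,178),.1655))
print(dep(W,(297,251)),dep(W,(296,262)))
E
```

```text
[ 0.4232 -0.2512  0.165 ]
[ 0.4236 -0.2807  0.165 ]
[ 0.4234 -0.266   0.165 ]
[ 0.4309 -0.2558  0.165 ]
[ 0.414  -0.2558  0.165 ]
[ 0.4312 -0.276   0.165 ]
[ 0.4142 -0.2765  0.165 ]
(array([ 0.42175559, -0.26507807,  0.15238986]), np.float64(0.0016539789494518062)) [ 0.42408455 -0.26418023  0.1515    ] [ 0.41503683 -0.26329437  0.1655    ]
[ 0.42113039 -0.25368486  0.15686238] [ 0.41628943 -0.25340179  0.16519444]
```

```bash
python3 -m creep '[{"fingers":0.3,"x":0,"y":0.1,"z":-0.2,"twist":0},{"fingers":0.3,"x":0,"y":0.25,"z":-0.5,"twist":0},{"fingers":0.3,"x":0,"y":0.5,"z":-1.0,"twist":0},{"fingers":0.3,"x":0,"y":0.8,"z":-1.6,"twist":0},{"fingers":0.3,"x":0,"y":1.15,"z":-2.25,"twist":0},{"fingers":0.3,"x":0,"y":1.5,"z":-2.95,"twist":0},{"fingers":0.3,"x":0,"y":1.85,"z":-3.65,"twist":0},{"fingers":0.3,"x":0,"y":2.2,"z":-4.35,"twist":0},{"fingers":0.3,"x":0,"y":2.55,"z":-5.05,"twist":0},{"fingers":0.3,"x":0,"y":2.9,"z":-5.75,"twist":0},{"fingers":0.3,"x":0,"y":3.25,"z":-6.4,"twist":0},{"fingers":0.3,"x":0,"y":3.6,"z":-7.05,"twist":0},{"fingers":0.3,"x":0,"y":3.85,"z":-7.6,"twist":0},{"fingers":0.3,"x":0,"y":4.1,"z":-8.05,"twist":0},{"fingers":0.3,"x":0,"y":4.25,"z":-8.35,"twist":0},{"fingers":0.3,"x":0,"y":4.3,"z":-8.45,"twist":0},{"fingers":0.3,"x":0,"y":4.3,"z":-8.45,"twist":0},{"fingers":0.3,"x":0,"y":4.3,"z":-8.45,"twist":0},{"fingers":0.3,"x":0,"y":4.3,"z":-8.45,"twist":0}]' 4
python3 - <<'E'
from bench import telemetry, viewer
from h import *
im=viewer.get_image("wrist");np.savez("w6.npz",**im)
cv2.imwrite("pics/w6.png",im["pixels"][:,:,::-1])
cv2.imwrite("pics/w6c.png",cv2.resize(im["pixels"][100:300,230:410,::-1],None,fx=3,fy=3,interpolation=cv2.INTER_CUBIC))
s=telemetry.get_state();print(s["time"],s["position"],Ro.from_rotvec(s["tool_rot"]).as_matrix().round(3),s["ft_force"],s["grip_width"]*87)
E
```

```text
time: 8.1
position: [0.5906, 0.0732, 0.1996]
tool_rot: [1.201, 1.214, -1.203]
ft_force: [-0.1, -0.3, -0.7]
grip_width: 0.458
8.15 [0.59060115 0.07306574 0.19968847] [[-0.     1.     0.01 ]
 [-0.001  0.01  -1.   ]
 [-1.    -0.     0.001]] [-0.24156936  0.16431326 -1.12752923] 39.890779463918996
```

View pics/w6.png

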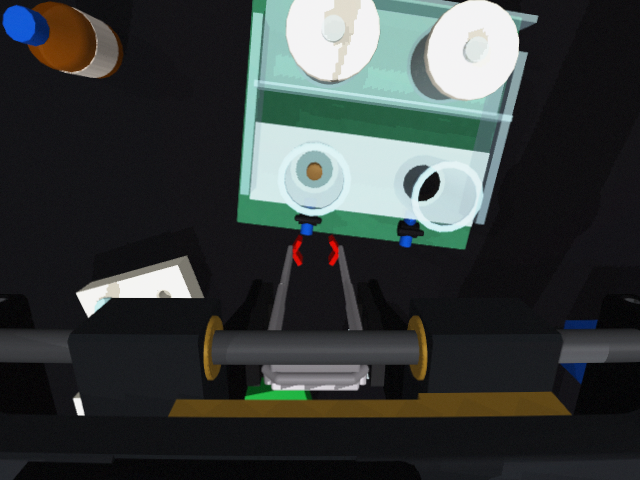

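View pics/w6c.png

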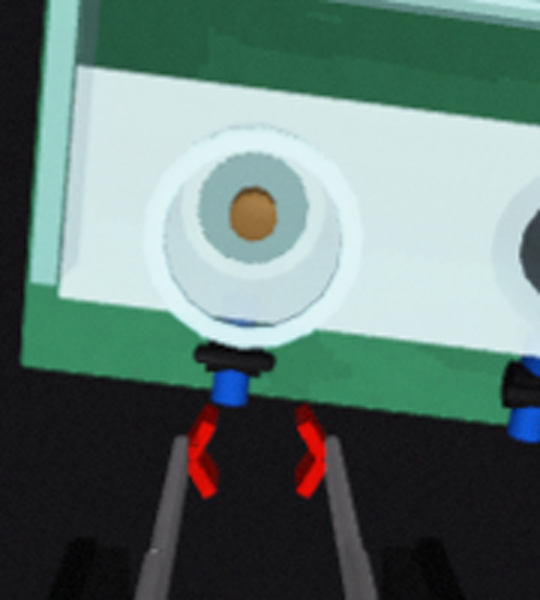

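```bash
python3 - <<'E'
from h import *
W=dict(np.load("w6.npz"));T=dict(np.load("top0.npz"));S=dict(np.load("scene0.npz"))
f=lambda X,Y:((X+.5)/3-.5+230,(Y+.5)/3-.5+100)
r=f(253.5,235);print("rim",r,onz(W,r,.122).round(4),tri(W,r,T,(275.9,185.4)),tri(W,r,S,(343.2,251)))
for X,Y in[(145,235),(362,235),(253,125),(253,345)]:print(onz(W,f(X,Y),.122).round(4))
p=W["pixels"].astype(int);m=((p[...,0]>p[...,2]+50)&(p[...,0]>120)&(p[...,1]<.8*p[...,0])&(p[...,1]>.45*p[...,0])).astype(np.uint8)
m[:150]=0;m[200:]=0;m[:,:290]=0;m[:,340:]=0
y,x=np.nonzero(m);c=(x.mean(),y.mean());print(c,len(x),x.min(),x.max(),y.min(),y.max(),onz(W,c,.075).round(4),tri(W,c,T,(277.9,192.4)))
for X,Y in[(181,467),(0,0)]:pass
print("tips",onz(W,f(190,456),.166).round(4),onz(W,f(322,456),.166).round(4))
print(reds(W,(270,220,370,280)))
E
```

```text
rim (314.1666666666667, 178.0) [0.6338 0.0735 0.122 ] (array([0.63334961, 0.07383116, 0.11946754]), np.float64(0.0007090175768741708)) (array([0.63440744, 0.0741475 , 0.12580619]), np.float64(0.0013506568055959979))
[0.6335 0.1    0.122 ]
[0.634  0.0469 0.122 ]
[0.6599 0.0739 0.122 ]
[0.6062 0.0733 0.122 ]
(np.float64(314.05494505494505), np.float64(171.55494505494505)) 182 307 321 164 179 [0.6329 0.0736 0.075 ] (array([0.63266365, 0.07380683, 0.07357537]), np.float64(0.00036941776006852226))
tips [0.5916 0.0868 0.166 ] [0.5919 0.0581 0.166 ]
[([292, 240, 10, 26, 144], [296.4, 252.7]), ([329, 240, 10, 26, 142], [333.8, 252.2])]
```

```bash
python3 -m creep '[{"fingers":0.3,"x":0,"y":0.2,"z":0,"twist":0},{"fingers":0.3,"x":0,"y":0.5,"z":-0.01,"twist":0},{"fingers":0.3,"x":0,"y":0.8,"z":-0.02,"twist":0},{"fingers":0.3,"x":0,"y":1.0,"z":-0.02,"twist":0},{"fingers":0.3,"x":0.2,"y":1.03,"z":-0.02,"twist":0},{"fingers":0.3,"x":0.5,"y":1.03,"z":-0.02,"twist":0},{"fingers":0.3,"x":0.6,"y":1.03,"z":-0.02,"twist":0},{"fingers":0.3,"x":0.6,"y":1.03,"z":-0.02,"twist":0},{"fingers":0.3,"x":0.6,"y":1.03,"z":-0.02,"twist":0}]' 4
python3 - <<'E'
from bench import telemetry, viewer
from h import *
im=viewer.get_image("wrist");np.savez("w7.npz",**im)
cv2.imwrite("pics/w7c.png",cv2.resize(im["pixels"][150:300,240:400,::-1],None,fx=4,fy=4,interpolation=cv2.INTER_CUBIC))
im=viewer.get_image("scene");np.savez("s7.npz",**im)
cv2.imwrite("pics/s7c.png",cv2.resize(im["pixels"][140:340,240:420,::-1],None,fx=3,fy=3,interpolation=cv2.INTER_CUBIC))
s=telemetry.get_state();print(s["time"],s["position"],s["ft_force"],s["grip_width"]*87)
E
```

```text
time: 8.9
position: [0.6312, 0.0758, 0.1751]
tool_rot: [1.199, 1.216, -1.202]
ft_force: [0.4, 0.5, -0.3]
grip_width: 0.458
9.0 [0.63193657 0.07601775 0.17618844] [ 0.08371376  0.26964343 -1.17948356] 39.76865856382018
```

View pics/w7c.png

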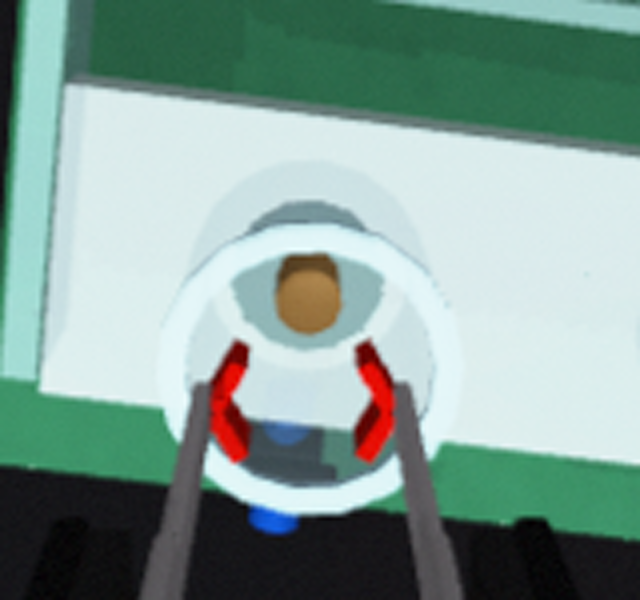

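View pics/s7c.png

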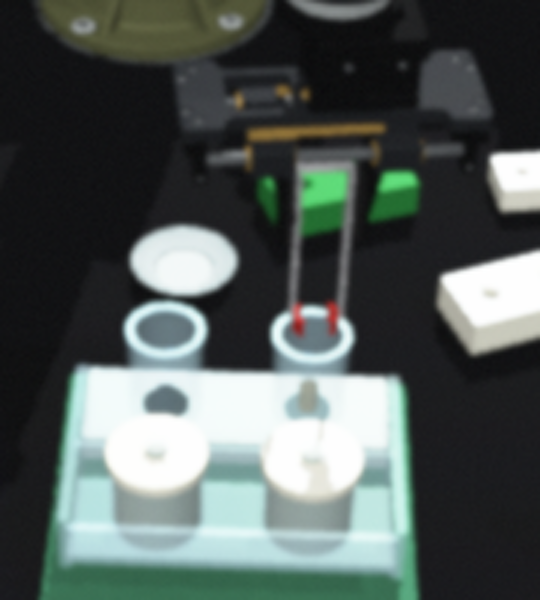

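```bash
python3 - <<'E'
from h import *
W=dict(np.load("w7.npz"))
f=lambda X,Y:((X+.5)/4-.5+240,(Y+.5)/4-.5+150)
zt=.1762-.0478+.014
L,R=onz(W,f(213,400),zt),onz(W,f(394,400),zt);print("tips",L,R,(L+R)/2)
for X,Y in[(240,362),(372,362),(240,460),(370,460)]:print(onz(W,f(X,Y),zt).round(4))
e=[onz(W,f(X,Y),.122) for X,Y in[(160,368),(463,368),(311,222),(311,515)]];print(np.round(e,4),np.mean(e,0))
print("candle",onz(W,f(308,300),.075))
E
```

```text
tips [0.63391477 0.08952686 0.1424    ] [0.63427939 0.06011676 0.1424    ] [0.63409708 0.07482181 0.1424    ]
[0.6404 0.0851 0.1424]
[0.6407 0.0639 0.1424]
[0.6236 0.0851 0.1424]
[0.6238 0.0637 0.1424]
[[0.6328 0.1    0.122 ]
 [0.6335 0.0467 0.122 ]
 [0.6593 0.0738 0.122 ]
 [0.6052 0.0731 0.122 ]] [0.63270159 0.07340714 0.122     ]
candle [0.63304116 0.07377224 0.075     ]
```

```bash
python3 -m creep '[{"fingers":0.3,"x":0,"y":0.01,"z":0.03,"twist":0},{"fingers":0.3,"x":0,"y":0.01,"z":0.03,"twist":0},{"fingers":0.3,"x":0.15,"y":0.01,"z":0.03,"twist":0},{"fingers":0.3,"x":0.3,"y":0.01,"z":0.03,"twist":0},{"fingers":0.3,"x":0.5,"y":0.01,"z":0.03,"twist":0},{"fingers":0.3,"x":0.7,"y":0.01,"z":0.03,"twist":0},{"fingers":0.3,"x":0.9,"y":0.01,"z":0.03,"twist":0},{"fingers":0.3,"x":1.0,"y":0.01,"z":0.03,"twist":0},{"fingers":0.3,"x":1.0,"y":0.01,"z":0.03,"twist":0},{"fingers":0.3,"x":1.0,"y":0.01,"z":0.03,"twist":0}]' 4
python3 - <<'E'
from bench import telemetry, viewer
from h import *
im=viewer.get_image("wrist");np.savez("w8.npz",**im)
cv2.imwrite("pics/w8c.png",cv2.resize(im["pixels"][150:300,240:400,::-1],None,fx=4,fy=4,interpolation=cv2.INTER_CUBIC))
s=telemetry.get_state();print(s["time"],s["position"],s["ft_force"],s["torque"],s["grip_width"]*87)
E
```

```text
time: 9.83
position: [0.6323, 0.0748, 0.1354]
tool_rot: [1.2, 1.215, -1.201]
ft_force: [-0.7, -0.2, -0.6]
grip_width: 0.457
9.8833 [0.63261788 0.07486978 0.13594385] [-0.27060394 -0.45508066 -1.49228765] [0.06983656 0.02269961 0.00554935] 39.94114628095258
```

View pics/w8c.png

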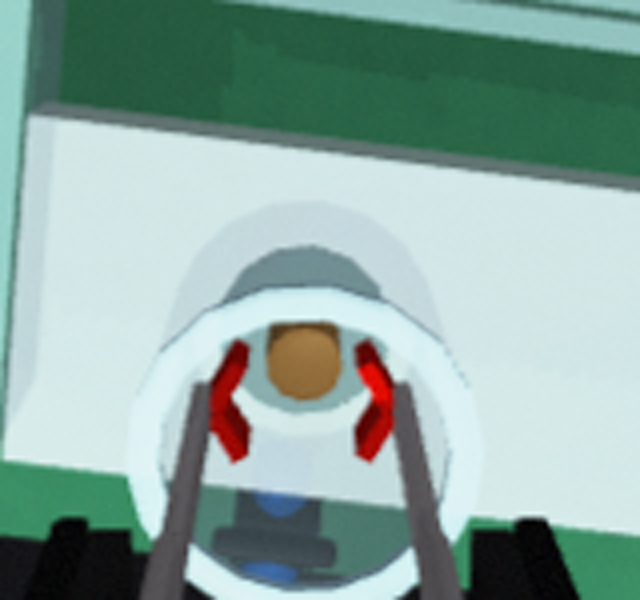

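```bash
python3 -m creep '[{"fingers":0.3,"x":0.1,"y":0,"z":0,"twist":0},{"fingers":0.3,"x":0.2,"y":0,"z":0,"twist":0},{"fingers":0.3,"x":0.3,"y":0,"z":0,"twist":0},{"fingers":0.3,"x":0.4,"y":0,"z":0,"twist":0},{"fingers":0.3,"x":0.5,"y":0,"z":0,"twist":0},{"fingers":0.3,"x":0.6,"y":0,"z":0,"twist":0},{"fingers":0.3,"x":0.7,"y":0,"z":0,"twist":0},{"fingers":0.3,"x":0.75,"y":0,"z":0,"twist":0},{"fingers":0.3,"x":0.75,"y":0,"z":0,"twist":0},{"fingers":0.3,"x":0.75,"y":0,"z":0,"twist":0}]' 4
python3 - <<'E'
from bench import telemetry, viewer
from h import *
im=viewer.get_image("wrist");np.savez("w9.npz",**im)
cv2.imwrite("pics/w9c.png",cv2.resize(im["pixels"][150:300,240:400,::-1],None,fx=4,fy=4,interpolation=cv2.INTER_CUBIC))
im=viewer.get_image("scene");np.savez("s9.npz",**im)
cv2.imwrite("pics/s9c.png",cv2.resize(im["pixels"][200:320,300:400,::-1],None,fx=5,fy=5,interpolation=cv2.INTER_CUBIC))
s=telemetry.get_state();print(s["time"],s["position"],s["ft_force"],s["torque"],s["grip_width"]*87)
E
```

```text
time: 10.72
position: [0.6324, 0.0748, 0.1057]
tool_rot: [1.2, 1.215, -1.2]
ft_force: [-0.4, -0.2, 0.4]
grip_width: 0.457
10.8167 [0.63265821 0.0748373  0.10610149] [ 0.37410589 -1.09929274 -0.4690448 ] [ 0.05402057  0.04653362 -0.00845906] 39.97202444736294
```

View pics/w9c.png

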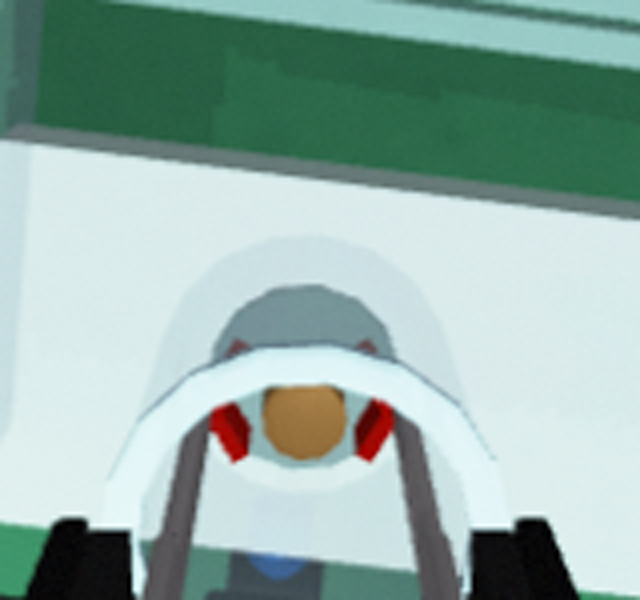

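View pics/s9c.png

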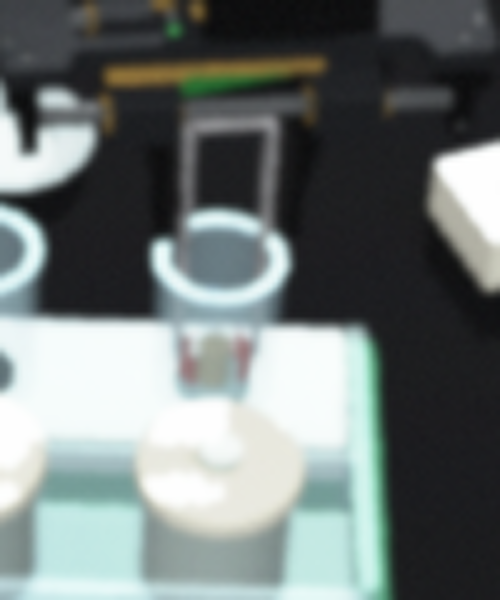

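```bash
python3 - <<'E'
from h import *
W=dict(np.load("w9.npz"))
f=lambda X,Y:((X+.5)/4-.5+240,(Y+.5)/4-.5+150)
zt=.1061-.0478+.014
for X,Y in[(236,362),(372,362),(240,460),(368,460)]:print(onz(W,f(X,Y),zt).round(4))
for z in(.075,.0735):print("candle",onz(W,f(304,416),z).round(4))
p=W["pixels"].astype(int);m=((p[...,0]>p[...,2]+50)&(p[...,1]<.8*p[...,0])&(p[...,1]>.45*p[...,0]))
y,x=np.nonzero(m[235:275,300:335]);print(x.min()+300,x.max()+300,y.min()+235,y.max()+235)
E
```

```text
[0.6415 0.0848 0.0723]
[0.6418 0.0628 0.0723]
[0.6246 0.0841 0.0723]
[0.6248 0.063  0.0723]
candle [0.6333 0.0737 0.075 ]
candle [0.6328 0.0737 0.0735]
300 334 247 265
```

```bash
R='x'; python3 -m creep '[{"fingers":0.43,"x":0,"y":0,"z":0,"twist":0},{"fingers":0.43,"x":0,"y":0,"z":0,"twist":0},{"fingers":0.43,"x":0,"y":0,"z":0,"twist":0}]' 7; python3 -m creep '[{"fingers":0.42,"x":0,"y":0,"z":0,"twist":0},{"fingers":0.41,"x":0,"y":0,"z":0,"twist":0},{"fingers":0.4,"x":0,"y":0,"z":0,"twist":0}]' 10;  python3 -m creep '[{"fingers":0.39,"x":0,"y":0,"z":0,"twist":0},{"fingers":0.38,"x":0,"y":0,"z":0,"twist":0},{"fingers":0.37,"x":0,"y":0,"z":0,"twist":0}]' 14
```

```text
time: 11.07
position: [0.6326, 0.0748, 0.106]
tool_rot: [1.2, 1.215, -1.2]
ft_force: [-0.2, 0.3, -0.8]
grip_width: 0.432
time: 11.32
position: [0.6326, 0.0747, 0.1059]
tool_rot: [1.2, 1.214, -1.2]
ft_force: [0.1, -0.0, -0.3]
grip_width: 0.427
time: 11.57
position: [0.6326, 0.0747, 0.1059]
tool_rot: [1.2, 1.215, -1.2]
ft_force: [0.3, -0.0, -0.2]
grip_width: 0.421
```

```bash
python3 -m creep '[{"fingers":0.36,"x":0,"y":0,"z":0,"twist":0},{"fingers":0.34,"x":0,"y":0,"z":0,"twist":0},{"fingers":0.32,"x":0,"y":0,"z":0,"twist":0}]' 18; python3 -m creep '[{"fingers":0.3,"x":0,"y":0,"z":0,"twist":0},{"fingers":0.3,"x":0,"y":0,"z":0,"twist":0},{"fingers":0.3,"x":0,"y":0,"z":0,"twist":0}]' 21; python3 -m creep '[{"fingers":0.3,"x":0,"y":0,"z":0,"twist":0},{"fingers":0.3,"x":0,"y":0,"z":0,"twist":0},{"fingers":0.3,"x":0,"y":0,"z":0,"twist":0}]' 23
```

```text
time: 11.82
position: [0.6326, 0.0747, 0.1059]
tool_rot: [1.2, 1.215, -1.2]
ft_force: [0.1, -1.3, 0.2]
grip_width: 0.412
time: 12.07
position: [0.6326, 0.0748, 0.1059]
tool_rot: [1.2, 1.215, -1.2]
ft_force: [0.2, 0.6, 0.8]
grip_width: 0.409
time: 12.32
position: [0.6326, 0.0747, 0.1059]
tool_rot: [1.2, 1.215, -1.2]
ft_force: [0.3, 0.3, -0.0]
grip_width: 0.413
```

```bash
python3 -m creep '[{"fingers":0.3,"x":-0.03,"y":0,"z":0,"twist":0},{"fingers":0.3,"x":-0.06,"y":0,"z":0,"twist":0},{"fingers":0.3,"x":-0.1,"y":0,"z":0,"twist":0},{"fingers":0.3,"x":-0.14,"y":0,"z":0,"twist":0},{"fingers":0.3,"x":-0.18,"y":0,"z":0,"twist":0},{"fingers":0.3,"x":-0.22,"y":0,"z":0,"twist":0},{"fingers":0.3,"x":-0.26,"y":0,"z":0,"twist":0},{"fingers":0.3,"x":-0.3,"y":0,"z":0,"twist":0},{"fingers":0.3,"x":-0.34,"y":0,"z":0,"twist":0},{"fingers":0.3,"x":-0.38,"y":0,"z":0,"twist":0},{"fingers":0.3,"x":-0.42,"y":0,"z":0,"twist":0},{"fingers":0.3,"x":-0.46,"y":0,"z":0,"twist":0},{"fingers":0.3,"x":-0.5,"y":0,"z":0,"twist":0},{"fingers":0.3,"x":-0.5,"y":0,"z":0,"twist":0}]' 23
python3 - <<'E'
from bench import telemetry, viewer
from h import *
im=viewer.get_image("wrist");np.savez("w10.npz",**im)
a=cv2.resize(im["pixels"][175:300,250:380,::-1],None,fx=3,fy=3,interpolation=cv2.INTER_CUBIC)
im=viewer.get_image("scene")
b=cv2.resize(im["pixels"][200:325,300:400,::-1],None,fx=3,fy=3,interpolation=cv2.INTER_CUBIC)
cv2.imwrite("pics/c10.png",np.hstack([a,b]))
s=telemetry.get_state();print(s["time"],s["position"],s["ft_force"],s["torque"],s["grip_width"]*87)
E
```

```text
time: 13.48
position: [0.6327, 0.0748, 0.1263]
tool_rot: [1.201, 1.214, -1.2]
ft_force: [0.0, -0.2, -1.4]
grip_width: 0.408
13.5833 [0.63248973 0.07476095 0.12585747] [ 0.52061067  0.30622438 -1.39315736] [ 0.01293811  0.02730269 -0.0556172 ] 35.39199458212075
```

View pics/c10.png

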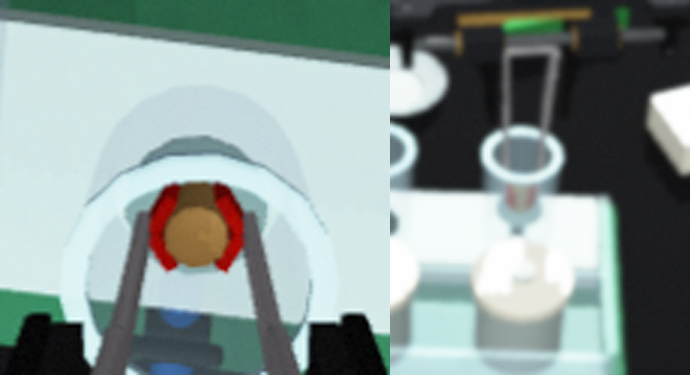

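```bash
python3 -m creep '[{"fingers":0.3,"x":-0.05,"y":0,"z":0,"twist":0},{"fingers":0.3,"x":-0.15,"y":0,"z":0,"twist":0},{"fingers":0.3,"x":-0.3,"y":0,"z":0,"twist":0},{"fingers":0.3,"x":-0.5,"y":0,"z":0,"twist":0},{"fingers":0.3,"x":-0.7,"y":0,"z":0,"twist":0},{"fingers":0.3,"x":-0.9,"y":0,"z":0,"twist":0},{"fingers":0.3,"x":-1.1,"y":0,"z":0,"twist":0},{"fingers":0.3,"x":-1.3,"y":0,"z":0,"twist":0},{"fingers":0.3,"x":-1.5,"y":0,"z":0,"twist":0},{"fingers":0.3,"x":-1.7,"y":0,"z":0,"twist":0},{"fingers":0.3,"x":-1.9,"y":0,"z":0,"twist":0},{"fingers":0.3,"x":-2.05,"y":0,"z":0,"twist":0},{"fingers":0.3,"x":-2.15,"y":0,"z":0,"twist":0},{"fingers":0.3,"x":-2.2,"y":0,"z":0,"twist":0},{"fingers":0.3,"x":-2.2,"y":0,"z":0,"twist":0},{"fingers":0.3,"x":-2.2,"y":0,"z":0,"twist":0}]' 23
python3 - <<'E'
from bench import telemetry, viewer
from h import *
im=viewer.get_image("wrist");np.savez("w11.npz",**im)
a=cv2.resize(im["pixels"][175:300,250:380,::-1],None,fx=3,fy=3,interpolation=cv2.INTER_CUBIC)
im=viewer.get_image("scene");np.savez("s11.npz",**im)
b=cv2.resize(im["pixels"][175:300,300:400,::-1],None,fx=3,fy=3,interpolation=cv2.INTER_CUBIC)
cv2.imwrite("pics/c11.png",np.hstack([a,b]))
s=telemetry.get_state();print(s["time"],s["position"],s["ft_force"],s["torque"],s["grip_width"]*87)
im=viewer.get_image("top");np.savez("t11.npz",**im)
cv2.imwrite("pics/t11.png",cv2.resize(im["pixels"][240:310,130:260,::-1],None,fx=5,fy=5,interpolation=cv2.INTER_CUBIC))
E
```

```text
time: 14.92
position: [0.6323, 0.0748, 0.2135]
tool_rot: [1.2, 1.215, -1.201]
ft_force: [-1.3, -0.0, -1.7]
grip_width: 0.403
15.0167 [0.63214431 0.07467457 0.21323524] [ 1.06709963  0.24997714 -1.31900454] [ 0.04983685 -0.00238235  0.00320527] 35.03848087121882
```

View pics/c11.png

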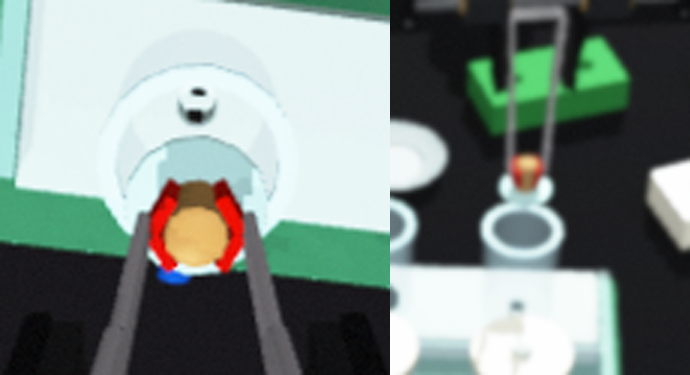

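View pics/t11.png

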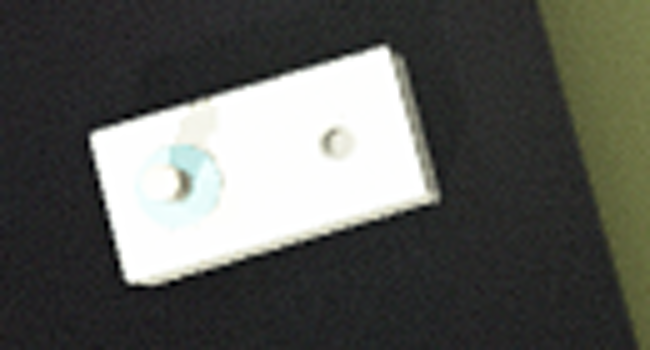

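```bash
python3 -m creep '[{"fingers":0.3,"x":0,"y":-0.08,"z":-0.07,"twist":0},{"fingers":0.3,"x":0,"y":-0.22,"z":-0.2,"twist":0},{"fingers":0.3,"x":0,"y":-0.45,"z":-0.4,"twist":0},{"fingers":0.3,"x":0,"y":-0.75,"z":-0.68,"twist":0},{"fingers":0.3,"x":0,"y":-1.1,"z":-1.0,"twist":0},{"fingers":0.3,"x":0,"y":-1.5,"z":-1.35,"twist":0},{"fingers":0.3,"x":0,"y":-1.9,"z":-1.7,"twist":0},{"fingers":0.3,"x":0,"y":-2.3,"z":-2.05,"twist":0},{"fingers":0.3,"x":0,"y":-2.7,"z":-2.4,"twist":0},{"fingers":0.3,"x":0,"y":-3.1,"z":-2.75,"twist":0},{"fingers":0.3,"x":0,"y":-3.45,"z":-3.1,"twist":0},{"fingers":0.3,"x":0,"y":-3.8,"z":-3.4,"twist":0},{"fingers":0.3,"x":0,"y":-4.1,"z":-3.7,"twist":0},{"fingers":0.3,"x":0,"y":-4.3,"z":-3.9,"twist":0},{"fingers":0.3,"x":0,"y":-4.45,"z":-4.03,"twist":0},{"fingers":0.3,"x":0,"y":-4.5,"z":-4.08,"twist":0},{"fingers":0.3,"x":0,"y":-4.5,"z":-4.08,"twist":0},{"fingers":0.3,"x":0,"y":-4.5,"z":-4.08,"twist":0}]' 23
python3 - <<'E'
from bench import telemetry, viewer
from h import *
im=viewer.get_image("wrist");np.savez("w12.npz",**im)
cv2.imwrite("pics/w12.png",im["pixels"][:,:,::-1])
cv2.imwrite("pics/w12c.png",cv2.resize(im["pixels"][130:300,230:400,::-1],None,fx=3.5,fy=3.5,interpolation=cv2.INTER_CUBIC))
s=telemetry.get_state();print(s["time"],s["position"],Ro.from_rotvec(s["tool_rot"]).as_matrix().round(3),s["ft_force"],s["grip_width"]*87)
E
```

```text
time: 16.57
position: [0.4512, 0.2351, 0.2138]
tool_rot: [1.201, 1.214, -1.201]
ft_force: [1.0, -0.9, -1.1]
grip_width: 0.405
16.6167 [0.45132344 0.23487342 0.21369286] [[-0.    1.    0.01]
 [-0.    0.01 -1.  ]
 [-1.   -0.    0.  ]] [ 0.70509819 -0.60391005 -1.72485577] 35.41044752593823
```

View pics/w12.png

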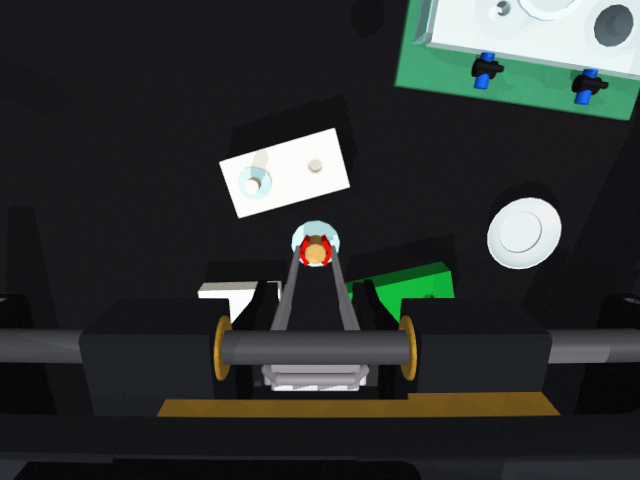

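View pics/w12c.png

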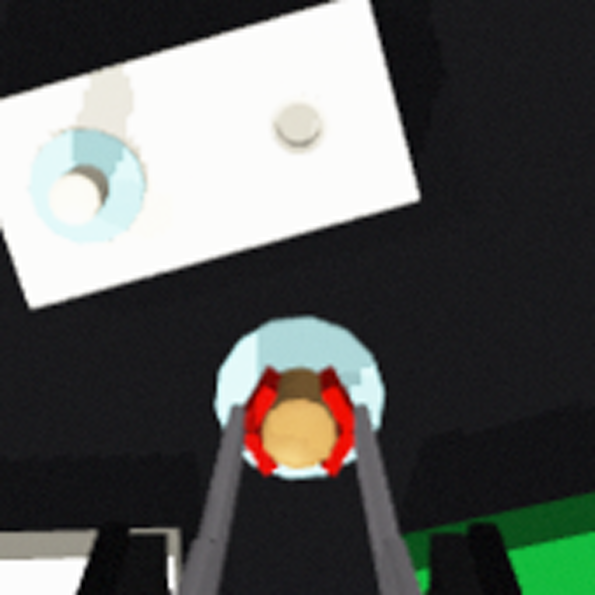

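```bash
python3 - <<'E'
from h import *
W=dict(np.load("w12.npz"));T=dict(np.load("t11.npz"));S=dict(np.load("s11.npz"))
f=lambda X,Y:((X+.5)/3.5-.5+230,(Y+.5)/3.5-.5+130)
dz=.2137-.1059
print("top",onz(W,f(299,433),.075+dz).round(4))
print("flange",onz(W,f(300.5,398),.053+dz).round(4), [onz(W,f(X,Y),.0515+dz).round(4).tolist() for X,Y in[(216,395),(386,395),(300,317),(300,480)]])
s=f(298,126);print("socket",s,onz(W,s,.03).round(4))
tt=(196.9,268.2);print(onz(T,((337+.5)/5-.5+130,(143.5)/5-.5+240),.03).round(4),tri(W,s,T,((337+.5)/5-.5+130,(143.5)/5-.5+240)))
# rack corners in wrist
p=W["pixels"].astype(int);m=(p.min(2)>150).astype(np.uint8);m[:120]=0;m[222:]=0;m[:,:210]=0;m[:,360:]=0
c=max(cv2.findContours(m,0,2)[0],key=cv2.contourArea);h=cv2.convexHull(c)
r=cv2.minAreaRect((np.array([onz(W,u,.03)[:2] for u in h[:,0].astype(float)])*1000).astype(np.float32));print(r)
# dark socket centroid
g=p.min(2);ys,xs=np.mgrid[0:480,0:640];k=(g<235)&(abs(xs-s[0])<10)&(abs(ys-s[1])<10)
print("dark",xs[k].mean(),ys[k].mean(),k.sum(),onz(W,(xs[k].mean(),ys[k].mean()),.03))
E
```

```text
top [0.4522 0.2343 0.1828]
flange [0.452  0.234  0.1608] [[0.452, 0.2511, 0.1593], [0.4524, 0.2167, 0.1593], [0.4684, 0.2343, 0.1593], [0.4338, 0.2339, 0.1593]]
socket (314.7857142857143, 165.64285714285714) [0.4926 0.235  0.03  ]
[0.4921 0.2357 0.03  ] (array([0.49231601, 0.23527266, 0.03055884]), np.float64(0.0008585362776931744))
((483.8503723144531, 265.6042785644531), (60.891326904296875, 120.99610900878906), 16.437313079833984)
dark 314.8491620111732 166.11173184357543 179 [0.49211881 0.23492242 0.03      ]
```

```bash
python3 -m creep '[{"fingers":0.3,"x":0,"y":0.15,"z":0,"twist":0},{"fingers":0.3,"x":0,"y":0.4,"z":-0.01,"twist":0},{"fingers":0.3,"x":0.1,"y":0.65,"z":-0.01,"twist":0},{"fingers":0.3,"x":0.25,"y":0.85,"z":-0.01,"twist":0},{"fingers":0.3,"x":0.45,"y":1.0,"z":-0.01,"twist":0},{"fingers":0.3,"x":0.7,"y":1.01,"z":-0.01,"twist":0},{"fingers":0.3,"x":1.0,"y":1.01,"z":-0.01,"twist":0},{"fingers":0.3,"x":1.3,"y":1.01,"z":-0.01,"twist":0},{"fingers":0.3,"x":1.6,"y":1.01,"z":-0.01,"twist":0},{"fingers":0.3,"x":1.85,"y":1.01,"z":-0.01,"twist":0},{"fingers":0.3,"x":2.1,"y":1.01,"z":-0.01,"twist":0},{"fingers":0.3,"x":2.25,"y":1.01,"z":-0.01,"twist":0},{"fingers":0.3,"x":2.3,"y":1.01,"z":-0.01,"twist":0},{"fingers":0.3,"x":2.3,"y":1.01,"z":-0.01,"twist":0},{"fingers":0.3,"x":2.3,"y":1.01,"z":-0.01,"twist":0},{"fingers":0.3,"x":2.3,"y":1.01,"z":-0.01,"twist":0}]' 23
python3 - <<'E'
from bench import telemetry, viewer
from h import *
s=telemetry.get_state();print(s["time"],s["position"],s["ft_force"],s["grip_width"]*87)
im=viewer.get_image("wrist");np.savez("w13.npz",**im)
cv2.imwrite("pics/w13c.png",cv2.resize(im["pixels"][130:300,230:400,::-1],None,fx=3.5,fy=3.5,interpolation=cv2.INTER_CUBIC))
im=viewer.get_image("scene");np.savez("s13.npz",**im)
cv2.imwrite("pics/s13c.png",cv2.resize(im["pixels"][170:280,360:470,::-1],None,fx=5,fy=5,interpolation=cv2.INTER_CUBIC))
E
```

```text
time: 17.95
position: [0.4914, 0.237, 0.1225]
tool_rot: [1.201, 1.214, -1.199]
ft_force: [-0.4, -0.2, -1.7]
grip_width: 0.4
17.95 [0.49139291 0.23698741 0.12249824] [-0.43028123 -0.22028473 -1.70057295] 34.82607189097308
```

View pics/w13c.png

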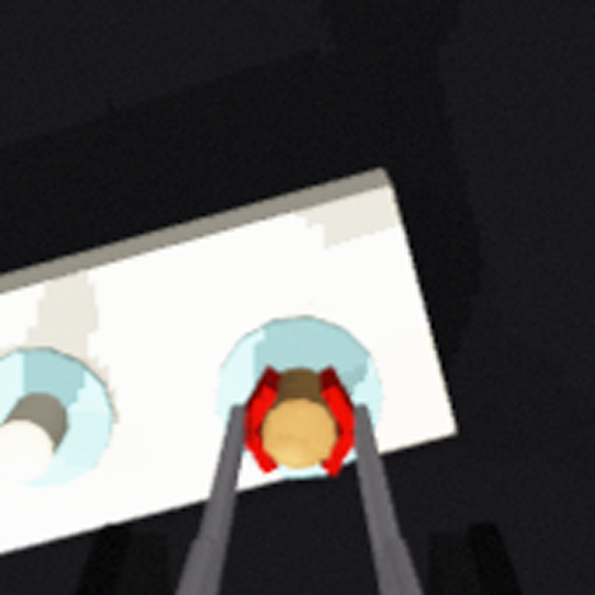

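View pics/s13c.png

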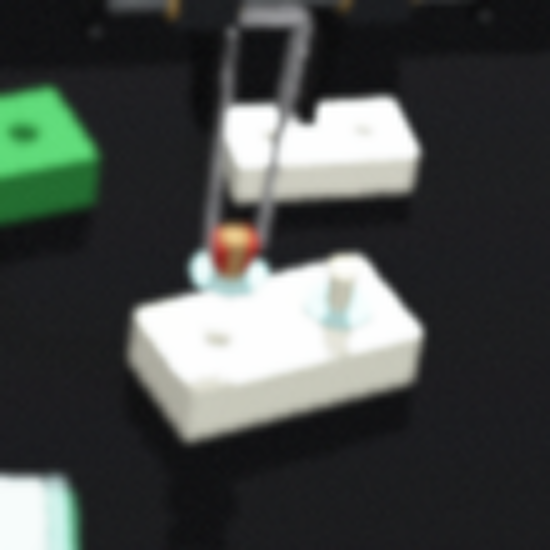

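```bash
python3 - <<'E'
from h import *
f=lambda X,Y:((X+.5)/3.5-.5+230,(Y+.5)/3.5-.5+130)
A=dict(np.load("w12.npz"));W=dict(np.load("w13.npz"));S=dict(np.load("s13.npz"))
dz=.1225-.1059
print("top",onz(W,f(299,433),.075+dz).round(4))
print([onz(W,f(X,Y),.0515+dz).round(4).tolist() for X,Y in[(217,395),(383,395),(300,316),(300,478)]])
print("corners w13",[onz(W,f(X,Y),.03).round(4).tolist() for X,Y in[(388,186),(456,433)]])
print("corners w12",[onz(A,f(X,Y),.03).round(4).tolist() for X,Y in[(371,-2),(420,201)]])
# scene: socket and flange
g=lambda X,Y:((X+.5)/5-.5+360,(Y+.5)/5-.5+170)
print("scene socket",onz(S,g(218,338),.03),"flange",onz(S,g(230,269),.0515+dz),"top",onz(S,g(235,230),.075+dz))
E
```

```text
top [0.4925 0.2363 0.0916]
[[0.4922, 0.2528, 0.0681], [0.4927, 0.2193, 0.0681], [0.5089, 0.2363, 0.0681], [0.4745, 0.2358, 0.0681]]
corners w13 [[0.5293, 0.217, 0.03], [0.4716, 0.1992, 0.03]]
corners w12 [[0.5283, 0.2149, 0.03], [0.4713, 0.1991, 0.03]]
scene socket [0.49043197 0.23823324 0.03      ] flange [0.48609129 0.24035226 0.0681    ] top [0.4866409  0.23982119 0.0916    ]
```

```bash
python3 -m creep '[{"fingers":0.3,"x":0,"y":0,"z":0.03,"twist":0},{"fingers":0.3,"x":0.08,"y":0,"z":0.03,"twist":0},{"fingers":0.3,"x":0.18,"y":0,"z":0.03,"twist":0},{"fingers":0.3,"x":0.28,"y":0,"z":0.03,"twist":0},{"fingers":0.3,"x":0.38,"y":0,"z":0.03,"twist":0},{"fingers":0.3,"x":0.46,"y":0,"z":0.03,"twist":0},{"fingers":0.3,"x":0.5,"y":0,"z":0.03,"twist":0},{"fingers":0.3,"x":0.5,"y":0,"z":0.03,"twist":0},{"fingers":0.3,"x":0.5,"y":0,"z":0.03,"twist":0},{"fingers":0.3,"x":0.5,"y":0,"z":0.03,"twist":0}]' 23
python3 - <<'E'
from bench import telemetry, viewer
from h import *
s=telemetry.get_state();print(s["time"],s["position"],s["ft_force"],s["grip_width"]*87)
im=viewer.get_image("wrist");np.savez("w14.npz",**im)
cv2.imwrite("pics/w14c.png",cv2.resize(im["pixels"][130:300,230:400,::-1],None,fx=3.5,fy=3.5,interpolation=cv2.INTER_CUBIC))
im=viewer.get_image("scene");np.savez("s14.npz",**im)
cv2.imwrite("pics/s14c.png",cv2.resize(im["pixels"][200:260,375:455,::-1],None,fx=8,fy=8,interpolation=cv2.INTER_CUBIC))
E
```

```text
time: 18.88
position: [0.491, 0.2356, 0.102]
tool_rot: [1.2, 1.215, -1.2]
ft_force: [-0.9, -0.9, -1.4]
grip_width: 0.404
18.8833 [0.49103533 0.23560005 0.10196332] [-0.86647955 -0.87779194 -1.38055179] 35.15536017604414
```

View pics/w14c.png

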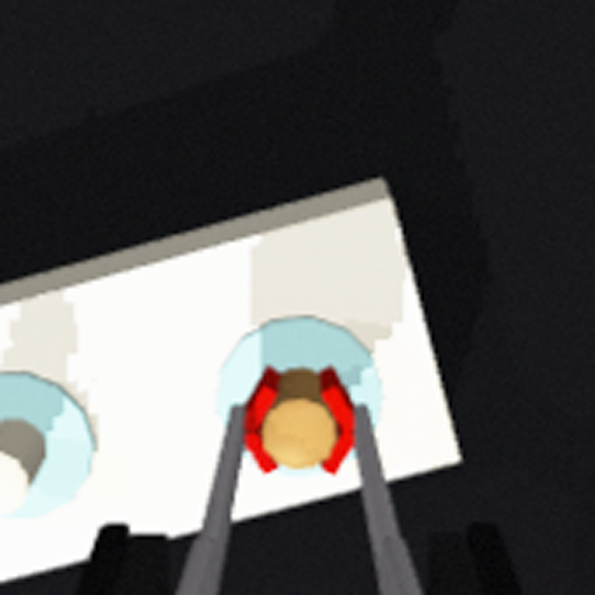

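View pics/s14c.png

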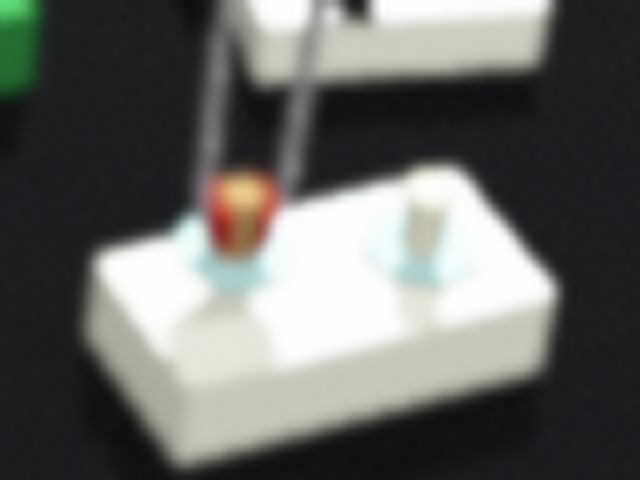

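```bash
python3 - <<'E'
from h import *
f=lambda X,Y:((X+.5)/3.5-.5+230,(Y+.5)/3.5-.5+130)
W=dict(np.load("w14.npz"));dz=.102-.1059
print("top",onz(W,f(299,433),.075+dz).round(4))
print(np.mean([onz(W,f(X,Y),.0515+dz) for X,Y in[(217,395),(383,395),(300,316),(300,478)]],0))
a,b=[onz(W,f(X,Y),.03) for X,Y in[(388,200),(461,460)]];print(a,b,(a+b)[:2]/2+.028*np.array([-.283,.959]))
E
```

```text
top [0.4921 0.2349 0.0711]
[0.49168078 0.23466873 0.0476    ]
[0.52900585 0.21693064 0.03      ] [0.47199948 0.19907298 0.03      ] [0.49257866 0.23485381]
```

```bash
python3 -m creep '[{"fingers":0.3,"x":0.04,"y":0.015,"z":0,"twist":0},{"fingers":0.3,"x":0.08,"y":0.015,"z":0,"twist":0},{"fingers":0.3,"x":0.12,"y":0.015,"z":0,"twist":0},{"fingers":0.3,"x":0.16,"y":0.015,"z":0,"twist":0}]' 23;python3 -m creep '[{"fingers":0.3,"x":0.03,"y":0,"z":0,"twist":0},{"fingers":0.3,"x":0.06,"y":0,"z":0,"twist":0},{"fingers":0.3,"x":0.1,"y":0,"z":0,"twist":0},{"fingers":0.3,"x":0.14,"y":0,"z":0,"twist":0},{"fingers":0.3,"x":0.17,"y":0,"z":0,"twist":0},{"fingers":0.3,"x":0.17,"y":0,"z":0,"twist":0}]' 23
```

```text
time: 19.32
position: [0.4914, 0.2354, 0.0952]
tool_rot: [1.2, 1.215, -1.201]
ft_force: [-0.7, -0.8, -1.4]
grip_width: 0.404
time: 19.82
position: [0.4913, 0.2354, 0.0883]
tool_rot: [1.2, 1.215, -1.201]
ft_force: [0.0, -0.1, -0.9]
grip_width: 0.406
```

```bash
python3 -m creep '[{"fingers":0.3,"x":0.02,"y":0,"z":0,"twist":0},{"fingers":0.3,"x":0.04,"y":0,"z":0,"twist":0},{"fingers":0.3,"x":0.05,"y":0,"z":0,"twist":0},{"fingers":0.3,"x":0.05,"y":0,"z":0,"twist":0}]' 23
python3 - <<'E'
from bench import telemetry, viewer
from h import *
s=telemetry.get_state();print(s["time"],s["position"],s["ft_force"],s["grip_width"]*87)
im=viewer.get_image("wrist");np.savez("w15.npz",**im)
a=cv2.resize(im["pixels"][180:300,250:380,::-1],None,fx=3,fy=3,interpolation=cv2.INTER_CUBIC)
im=viewer.get_image("scene");np.savez("s15.npz",**im)
b=cv2.resize(im["pixels"][200:260,385:445,::-1],None,fx=6,fy=6,interpolation=cv2.INTER_CUBIC)
cv2.imwrite("pics/c15.png",np.hstack([a,b]))
E
```

```text
time: 20.15
position: [0.4915, 0.2355, 0.0865]
tool_rot: [1.2, 1.215, -1.2]
ft_force: [0.3, 0.0, -1.4]
grip_width: 0.407
20.15 [0.49148009 0.23548531 0.08653773] [ 3.01276179e-01  5.87209360e-04 -1.43869528e+00] 35.427428735686966
```

View pics/c15.png

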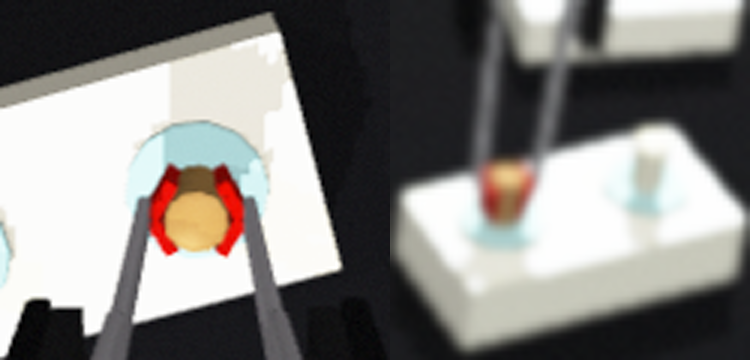

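```bash
python3 -m creep '[{"fingers":0.3,"x":0.01,"y":0,"z":0,"twist":0},{"fingers":0.3,"x":0.02,"y":0,"z":0,"twist":0},{"fingers":0.3,"x":0.02,"y":0,"z":0,"twist":0}]' 23;python3 -m creep '[{"fingers":0.3,"x":0,"y":0,"z":0,"twist":0},{"fingers":0.3,"x":0,"y":0,"z":0,"twist":0}]' 15;python3 -m creep '[{"fingers":0.3,"x":0,"y":0,"z":0,"twist":0},{"fingers":0.3,"x":0,"y":0,"z":0,"twist":0}]' 10;python3 -m creep '[{"fingers":0.3,"x":0,"y":0,"z":0,"twist":0},{"fingers":0.3,"x":0,"y":0,"z":0,"twist":0}]' 7;python3 -m creep '[{"fingers":0.3,"x":0,"y":0,"z":0,"twist":0},{"fingers":0.3,"x":0,"y":0,"z":0,"twist":0},{"fingers":0.3,"x":0,"y":0,"z":0,"twist":0}]' 4
python3 - <<'E'
from bench import telemetry, viewer
from h import *
s=telemetry.get_state();print(s["time"],s["position"],s["ft_force"],s["grip_width"]*87)
im=viewer.get_image("wrist");np.savez("w16.npz",**im)
a=cv2.resize(im["pixels"][180:300,250:380,::-1],None,fx=3,fy=3,interpolation=cv2.INTER_CUBIC)
im=viewer.get_image("scene");np.savez("s16.npz",**im)
b=cv2.resize(im["pixels"][200:260,385:445,::-1],None,fx=6,fy=6,interpolation=cv2.INTER_CUBIC)
cv2.imwrite("pics/c16.png",np.hstack([a,b]))
E
```

```text
time: 20.5
position: [0.4918, 0.2356, 0.0862]
tool_rot: [1.201, 1.214, -1.2]
ft_force: [-0.0, -0.2, 0.2]
grip_width: 0.405
time: 20.67
position: [0.4918, 0.2356, 0.0861]
tool_rot: [1.201, 1.214, -1.2]
ft_force: [0.0, 0.1, 0.8]
grip_width: 0.417
time: 20.83
position: [0.4916, 0.2355, 0.0859]
tool_rot: [1.2, 1.215, -1.2]
ft_force: [-0.1, -0.6, 0.5]
grip_width: 0.425
time: 21.0
position: [0.4913, 0.2354, 0.0855]
tool_rot: [1.2, 1.215, -1.201]
ft_force: [-0.3, -0.1, -0.8]
grip_width: 0.428
time: 21.25
position: [0.4914, 0.2354, 0.0856]
tool_rot: [1.2, 1.215, -1.201]
ft_force: [0.9, -0.8, -0.5]
grip_width: 0.46
21.25 [0.49138103 0.23537771 0.08564127] [ 0.88234216 -0.79877538 -0.50045679] 39.9960436997063
```

View pics/c16.png

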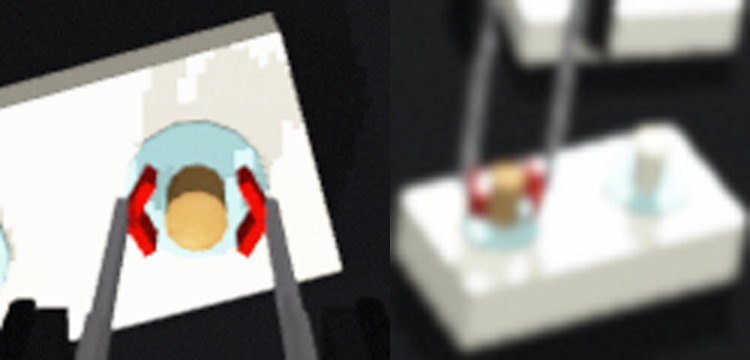

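```bash
python3 -m creep '[{"fingers":0.3,"x":-0.05,"y":0,"z":0,"twist":0},{"fingers":0.3,"x":-0.15,"y":0,"z":0,"twist":0},{"fingers":0.3,"x":-0.3,"y":0,"z":0,"twist":0},{"fingers":0.3,"x":-0.5,"y":0,"z":0,"twist":0},{"fingers":0.3,"x":-0.75,"y":0,"z":0,"twist":0},{"fingers":0.3,"x":-1.05,"y":0,"z":0,"twist":0},{"fingers":0.3,"x":-1.4,"y":0,"z":0,"twist":0},{"fingers":0.3,"x":-1.75,"y":0,"z":0,"twist":0},{"fingers":0.3,"x":-2.1,"y":0,"z":0,"twist":0},{"fingers":0.3,"x":-2.4,"y":0,"z":0,"twist":0},{"fingers":0.3,"x":-2.65,"y":0,"z":0,"twist":0},{"fingers":0.3,"x":-2.8,"y":0,"z":0,"twist":0},{"fingers":0.3,"x":-2.85,"y":0,"z":0,"twist":0},{"fingers":0.3,"x":-2.85,"y":0,"z":0,"twist":0},{"fingers":0.3,"x":-2.85,"y":0,"z":0,"twist":0}]' 4
python3 - <<'E'
from bench import telemetry, viewer
from h import *
s=telemetry.get_state();print(s["time"],s["position"],Ro.from_rotvec(s["tool_rot"]).as_matrix().round(3),s["ft_force"],s["grip_width"]*87)
im=viewer.get_image("wrist");np.savez("w17.npz",**im)
cv2.imwrite("pics/w17.png",im["pixels"][:,:,::-1])
E
```

```text
time: 22.6
position: [0.4912, 0.2353, 0.1992]
tool_rot: [1.2, 1.215, -1.201]
ft_force: [-0.1, -0.1, -0.4]
grip_width: 0.46
22.6 [0.49119235 0.23529316 0.19924626] [[-0.001  1.     0.012]
 [-0.     0.012 -1.   ]
 [-1.    -0.001  0.   ]] [-0.10685369 -0.14470252 -0.40930707] 39.99415022779591
```

View pics/w17.png

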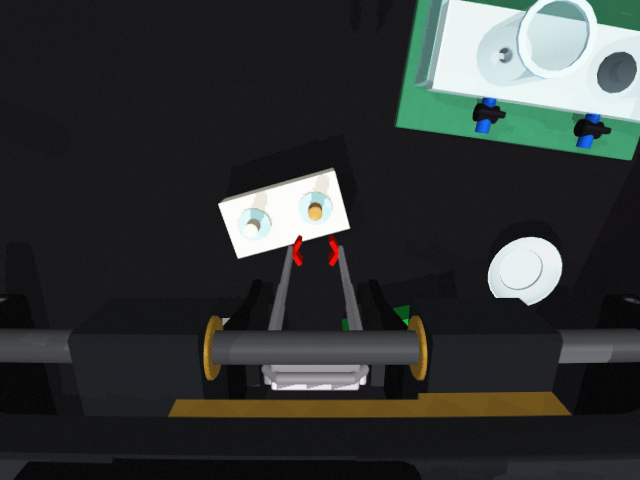

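```bash
python3 -m creep '[{"fingers":0.3,"x":0,"y":-0.02,"z":0.15,"twist":0},{"fingers":0.3,"x":0,"y":-0.06,"z":0.4,"twist":0},{"fingers":0.3,"x":0,"y":-0.12,"z":0.8,"twist":0},{"fingers":0.3,"x":0,"y":-0.2,"z":1.4,"twist":0},{"fingers":0.3,"x":0,"y":-0.3,"z":2.1,"twist":0},{"fingers":0.3,"x":0,"y":-0.42,"z":2.9,"twist":0},{"fingers":0.3,"x":0,"y":-0.55,"z":3.7,"twist":0},{"fingers":0.3,"x":0,"y":-0.67,"z":4.5,"twist":0},{"fingers":0.3,"x":0,"y":-0.8,"z":5.3,"twist":0},{"fingers":0.3,"x":0,"y":-0.92,"z":6.1,"twist":0},{"fingers":0.3,"x":0,"y":-1.04,"z":6.9,"twist":0},{"fingers":0.3,"x":0,"y":-1.16,"z":7.7,"twist":0},{"fingers":0.3,"x":0,"y":-1.28,"z":8.5,"twist":0},{"fingers":0.3,"x":0,"y":-1.4,"z":9.3,"twist":0},{"fingers":0.3,"x":0,"y":-1.5,"z":10.0,"twist":0},{"fingers":0.3,"x":0,"y":-1.6,"z":10.7,"twist":0},{"fingers":0.3,"x":0,"y":-1.7,"z":11.4,"twist":0},{"fingers":0.3,"x":0,"y":-1.8,"z":11.95,"twist":0},{"fingers":0.3,"x":0,"y":-1.85,"z":12.3,"twist":0},{"fingers":0.3,"x":0,"y":-1.87,"z":12.45,"twist":0}]' 4
python3 -m creep '[{"fingers":0.3,"x":0,"y":0,"z":0.04,"twist":0},{"fingers":0.3,"x":0,"y":0,"z":0.04,"twist":0},{"fingers":0.3,"x":0,"y":0,"z":0.04,"twist":0}]' 4
python3 - <<'E'
from bench import telemetry, viewer
from h import *
s=telemetry.get_state();print(s["time"],s["position"],Ro.from_rotvec(s["tool_rot"]).as_matrix().round(3),s["ft_force"],s["grip_width"]*87)
im=viewer.get_image("wrist");np.savez("w18.npz",**im)
cv2.imwrite("pics/w18c.png",cv2.resize(im["pixels"][170:290,260:370,::-1],None,fx=5,fy=5,interpolation=cv2.INTER_CUBIC))
E
```

```text
time: 24.32
position: [0.4211, -0.266, 0.1995]
tool_rot: [1.203, 1.213, -1.204]
ft_force: [-0.1, -0.5, -1.3]
grip_width: 0.46
time: 24.57
position: [0.4233, -0.2633, 0.1999]
tool_rot: [1.199, 1.216, -1.198]
ft_force: [-0.3, 1.5, -1.7]
grip_width: 0.459
24.5667 [ 0.42326161 -0.26332347  0.19986111] [[ 0.     1.     0.014]
 [ 0.001  0.014 -1.   ]
 [-1.     0.    -0.001]] [-0.25388609  1.50524138 -1.68335893] 39.90400562325325
```

View pics/w18c.png

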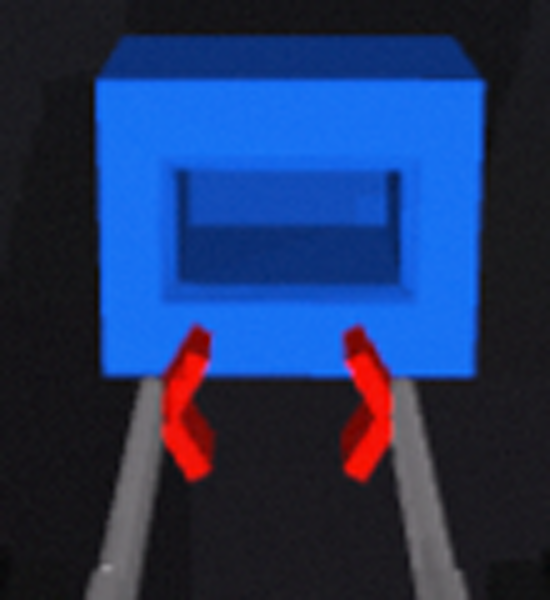

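```bash
python3 -m creep '[{"fingers":0.3,"x":0.1,"y":-0.02,"z":0.04,"twist":0},{"fingers":0.3,"x":0.3,"y":-0.02,"z":0.05,"twist":0},{"fingers":0.3,"x":0.6,"y":-0.02,"z":0.05,"twist":0},{"fingers":0.3,"x":0.9,"y":-0.02,"z":0.05,"twist":0},{"fingers":0.3,"x":1.2,"y":-0.02,"z":0.05,"twist":0},{"fingers":0.3,"x":1.5,"y":-0.02,"z":0.05,"twist":0},{"fingers":0.3,"x":1.8,"y":-0.02,"z":0.05,"twist":0},{"fingers":0.3,"x":2.0,"y":-0.02,"z":0.05,"twist":0},{"fingers":0.3,"x":2.05,"y":-0.02,"z":0.05,"twist":0},{"fingers":0.3,"x":2.05,"y":-0.02,"z":0.05,"twist":0},{"fingers":0.3,"x":2.05,"y":-0.02,"z":0.05,"twist":0}]' 4
python3 - <<'E'
from bench import telemetry, viewer
from h import *
s=telemetry.get_state();print(s["time"],s["position"],s["ft_force"],s["grip_width"]*87)
im=viewer.get_image("wrist");np.savez("w19.npz",**im)
cv2.imwrite("pics/w19c.png",cv2.resize(im["pixels"][170:290,260:370,::-1],None,fx=5,fy=5,interpolation=cv2.INTER_CUBIC))
E
```

```text
time: 25.53
position: [0.4223, -0.2672, 0.1181]
tool_rot: [1.2, 1.214, -1.2]
ft_force: [0.2, -0.2, -1.5]
grip_width: 0.458
25.5333 [ 0.42229395 -0.26715355  0.11814937] [ 0.20985616 -0.24309417 -1.52792122] 39.87307135928191
```

View pics/w19c.png

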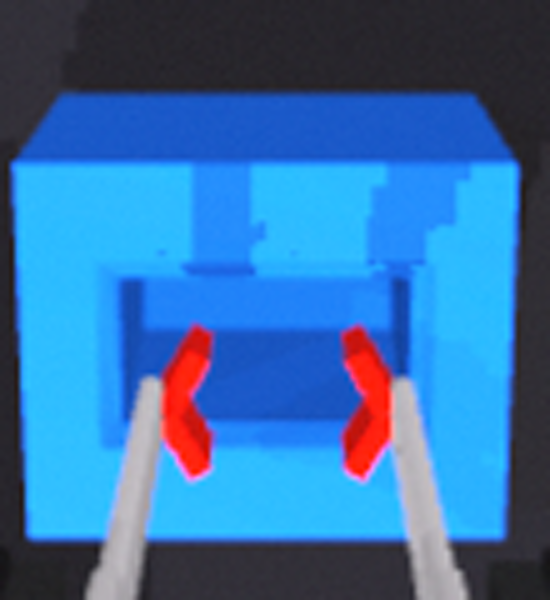

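```bash
python3 - <<'E'
from h import *
W=dict(np.load("w19.npz"));f=lambda X,Y:((X+.5)/5-.5+260,(Y+.5)/5-.5+170)
zt=.1181-.0478+.014
t=[onz(W,f(X,Y),zt) for X,Y in[(165,412),(390,412)]];print("tips y",np.mean(t,0),[onz(W,f(X,Y),zt).round(4) for X,Y in[(200,356),(200,478)]])
print("slot outer chamfer",[onz(W,f(X,Y),.06).round(4) for X,Y in[(104,355),(430,355),(264,270),(264,445)]])
print("block",[onz(W,f(X,Y),.06).round(4) for X,Y in[(13,162),(520,162),(28,540),(508,540)]])
E
```

```text
tips y [ 0.42323387 -0.26792089  0.0843    ] [array([ 0.4308, -0.2578,  0.0843]), array([ 0.4139, -0.2578,  0.0843])]
slot outer chamfer [array([ 0.4232, -0.2431,  0.06  ]), array([ 0.4238, -0.2898,  0.06  ]), array([ 0.4361, -0.2659,  0.06  ]), array([ 0.4098, -0.2661,  0.06  ])]
block [array([ 0.4512, -0.2308,  0.06  ]), array([ 0.452 , -0.3013,  0.06  ]), array([ 0.3945, -0.2314,  0.06  ]), array([ 0.3953, -0.3024,  0.06  ])]
```

```bash
python3 -m creep '[{"fingers":0.3,"x":0,"y":0.015,"z":-0.035,"twist":0},{"fingers":0.3,"x":0.1,"y":0.015,"z":-0.035,"twist":0},{"fingers":0.3,"x":0.25,"y":0.015,"z":-0.035,"twist":0},{"fingers":0.3,"x":0.4,"y":0.015,"z":-0.035,"twist":0},{"fingers":0.3,"x":0.6,"y":0.015,"z":-0.035,"twist":0},{"fingers":0.3,"x":0.8,"y":0.015,"z":-0.035,"twist":0},{"fingers":0.3,"x":1.0,"y":0.015,"z":-0.035,"twist":0},{"fingers":0.3,"x":1.2,"y":0.015,"z":-0.035,"twist":0},{"fingers":0.3,"x":1.35,"y":0.015,"z":-0.035,"twist":0},{"fingers":0.3,"x":1.45,"y":0.015,"z":-0.035,"twist":0},{"fingers":0.3,"x":1.52,"y":0.015,"z":-0.035,"twist":0},{"fingers":0.3,"x":1.52,"y":0.015,"z":-0.035,"twist":0},{"fingers":0.3,"x":1.52,"y":0.015,"z":-0.035,"twist":0}]' 4
python3 - <<'E'
from bench import telemetry, viewer
from h import *
s=telemetry.get_state();print(s["time"],s["position"],s["ft_force"],s["grip_width"]*87)
im=viewer.get_image("wrist");np.savez("w20.npz",**im)
cv2.imwrite("pics/w20c.png",im["pixels"][180:430,170:470,::-1].repeat(2,0).repeat(2,1))
E
```

```text
time: 26.67
position: [0.4227, -0.2657, 0.0572]
tool_rot: [1.2, 1.214, -1.2]
ft_force: [0.2, -0.2, -1.4]
grip_width: 0.458
26.6667 [ 0.42272131 -0.26569607  0.05720759] [ 0.21783562 -0.19362086 -1.37630899] 39.81711844159515
```

View pics/w20c.png

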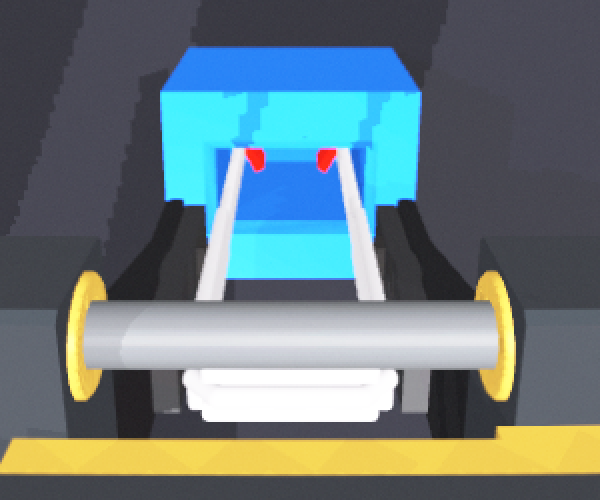

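```bash
python3 -m creep '[{"fingers":0.3,"x":0.02,"y":0,"z":0,"twist":0},{"fingers":0.3,"x":0.03,"y":0,"z":0,"twist":0},{"fingers":0.47,"x":0.03,"y":0,"z":0,"twist":0},{"fingers":0.5,"x":0.03,"y":0,"z":0,"twist":0},{"fingers":0.55,"x":0.03,"y":0,"z":0,"twist":0},{"fingers":0.62,"x":0.03,"y":0,"z":0,"twist":0},{"fingers":0.7,"x":0.03,"y":0,"z":0,"twist":0},{"fingers":0.7,"x":0.03,"y":0,"z":0,"twist":0},{"fingers":0.7,"x":0.03,"y":0,"z":0,"twist":0},{"fingers":0.7,"x":0.03,"y":0,"z":0,"twist":0}]' 4
python3 - <<'E'
from bench import telemetry, viewer
from h import *
s=telemetry.get_state();print(s["time"],s["position"],s["ft_force"],s["grip_width"]*87)
im=viewer.get_image("wrist");np.savez("w21.npz",**im)
cv2.imwrite("pics/w21c.png",im["pixels"][180:430,170:470,::-1].repeat(2,0).repeat(2,1))
E
```

```text
time: 27.55
position: [0.4225, -0.2656, 0.0559]
tool_rot: [1.2, 1.215, -1.2]
ft_force: [-0.1, 0.3, -0.5]
grip_width: 0.691
27.55 [ 0.42251328 -0.26558619  0.05585159] [-0.14448298  0.28757858 -0.45555525] 60.108486305555765
```

View pics/w21c.png

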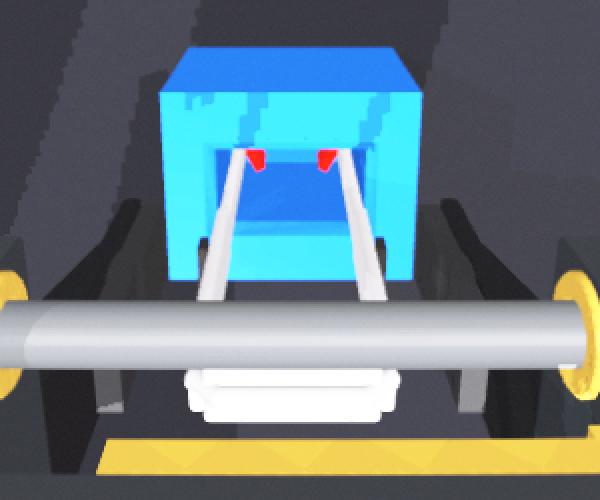

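Released; the tongs stand upright in the slot. Straight up and away.

```bash
python3 -m creep '[{"fingers":0.8,"x":-0.1,"y":0,"z":0,"twist":0},{"fingers":0.8,"x":-0.3,"y":0,"z":0,"twist":0},{"fingers":0.8,"x":-0.6,"y":0,"z":0,"twist":0},{"fingers":0.8,"x":-1.0,"y":0,"z":0,"twist":0},{"fingers":0.8,"x":-1.4,"y":0,"z":0,"twist":0},{"fingers":0.8,"x":-1.9,"y":0,"z":0,"twist":0},{"fingers":0.8,"x":-2.4,"y":0,"z":0,"twist":0},{"fingers":0.8,"x":-2.9,"y":0,"z":0,"twist":0},{"fingers":0.8,"x":-3.3,"y":0,"z":0,"twist":0},{"fingers":0.8,"x":-3.6,"y":0,"z":0,"twist":0},{"fingers":0.8,"x":-3.8,"y":0,"z":0.2,"twist":0},{"fingers":0.8,"x":-3.8,"y":0,"z":0.8,"twist":0},{"fingers":0.8,"x":-3.8,"y":0,"z":1.6,"twist":0},{"fingers":0.8,"x":-3.8,"y":0,"z":2.4,"twist":0},{"fingers":0.8,"x":-3.8,"y":0,"z":3.0,"twist":0},{"fingers":0.8,"x":-3.8,"y":0,"z":3.0,"twist":0},{"fingers":0.8,"x":-3.8,"y":0,"z":3.0,"twist":0},{"fingers":0.8,"x":-3.8,"y":0,"z":3.0,"twist":0}]' 4
python3 - <<'E'
from bench import telemetry, viewer
from h import *
s=telemetry.get_state();print(s["time"],s["position"],s["ft_force"],s["qd"].round(3))
for n in("top","scene"):
    im=viewer.get_image(n);np.savez(n+"22.npz",**im);cv2.imwrite(f"pics/{n}22.png",im["pixels"][:,:,::-1])
T=dict(np.load("top22.npz"));S=dict(np.load("scene22.npz"))
c=lambda im,x,y,w,h,k:cv2.resize(im["pixels"][y:y+h,x:x+w,::-1],None,fx=k,fy=k,interpolation=cv2.INTER_CUBIC)
cv2.imwrite("pics/c22.png",np.vstack([np.hstack([c(T,140,240,80,60,4.5),c(T,420,270,80,60,4.5)]),np.hstack([c(S,380,210,80,60,4.5),c(S,150,180,80,60,4.5)])]))
E
```

```text
time: 29.1
position: [0.424, -0.3849, 0.2075]
tool_rot: [1.201, 1.216, -1.2]
ft_force: [0.0, 0.2, 0.3]
grip_width: 0.802
29.1 [ 0.424002   -0.38487925  0.20747797] [0.00779718 0.18727278 0.28556795] [-0.013 -0.017 -0.016  0.01   0.001 -0.002 -0.   ]
```

View pics/c22.png

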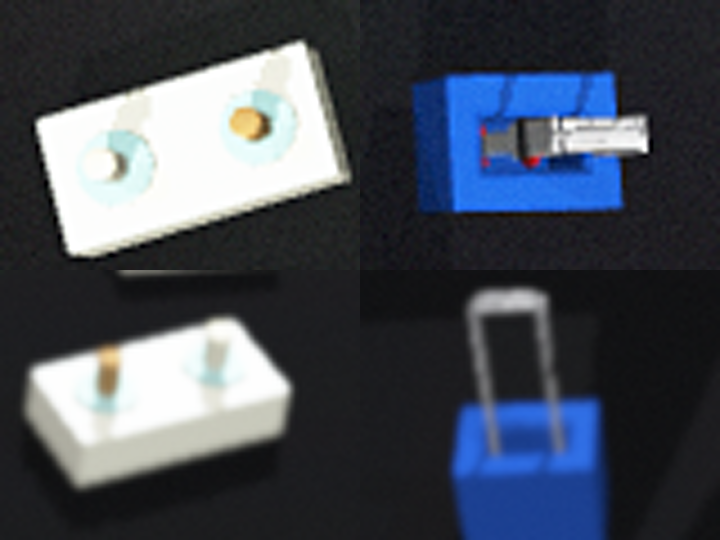

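View pics/top22.png

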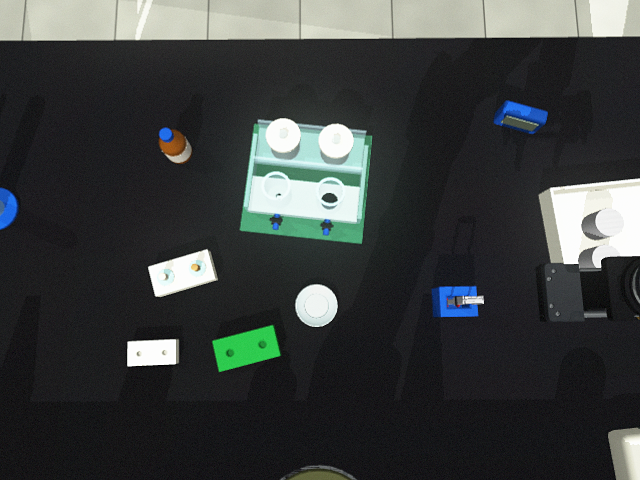

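```bash
python3 - <<'E'
from h import *
T=dict(np.load("top22.npz"));S=dict(np.load("scene22.npz"))
t=lambda X,Y,x0,y0:((X+.5)/4.5-.5+x0,(Y+.5)/4.5-.5+y0)
a=t(243,122,140,240);b=t(109,351-270,380,210);print("brown top",tri(T,a,S,b),onz(T,a,.055))
a=t(99,162,140,240);b=t(218,325-270,380,210);print("clean top",tri(T,a,S,b),onz(T,a,.055))
from bench import workorder
print(workorder.close_job())
E
```

```text
brown top (array([0.49162527, 0.23543911, 0.06019363]), np.float64(0.0011691426565432668)) [0.49216225 0.23614902 0.055     ]
clean top (array([0.47503173, 0.29589478, 0.0607255 ]), np.float64(0.0018576016777281314)) [0.47549102 0.29674683 0.055     ]
the job is handed in; nothing more can be done
None
```

I drew the brown candle from the left well with the tongs, squeezing at 23 N. It now stands in the empty socket of the larger white rack, and the tongs are back upright in their stand. I handed the job in at about 29 s of the 66 s allowed. The hand-in gave no verdict.

**Last checks:**
- **Candle:** in the last top and scene views it stands upright, about 1 mm from the socket's axis. Its top is level with the clean candle's, within 1 mm.
- **Tongs:** upright in the slot, much as at the start. The gripper was clear and touching nothing.
- **Other things:** the plug, clean candle, bottle and dish look unmoved.

**What disagreed:**
- **Finger ends:** they sit about 34 mm above the reported TCP in both the wrist and scene cameras. Because of this my first light grip, at 4 N, closed on the leaves above the finger rests. I opened, lowered by 32 mm and gripped again on the rests.
- **Heights:** triangulating from the top and scene views put both candle tops about 5 mm above the text's height, the same for each, so I took it as calibration error.
- **Jaw force on the candle:** it could not be measured directly. I judged it only from the squeeze setting and the opening.

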